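# Pry the snap-fit cover off a wiring box

## Task

Take the snap-fit cover off the wiring box so that its terminals can be reached. The flat opening tool stands handle-down in the sloping stand: draw it out by its shaft, lay it flat on the desk and let go, take it again by the handle, put its blade into the notch under the edge of the cover and pry that end up until it snaps free. Then lay the tool flat on the desk, lift the cover off and lay it right side up flat on the desk beside the box; leave the box, the stand and the other things standing as they are.

Things in the scene. Friction and masses are not known exactly. Their poses are not given: they have to be found in the camera images.
- box: Grey box fixed to the desk, rim 70 mm high. Origin on the desk under the centre of the recess that holds the cover (x -49..+49, y +-26 mm); z up. Notched end wall at its -x, towards the robot: outer face x = -53 mm, 4 mm thick. Far end with two black cable glands x = +75 mm; sides y = +-45 mm, low ears to +-55. Hidden sprung catches in the long walls at x = -28 mm hold the cover's notch end.
- box_notch (a point): Centre of the notch at the outer face of the -x end wall, 62 mm above the desk. The notch is a cut in the wall's top, 18 mm wide, sill 59 mm above the desk. The cover's underside is at 65 mm, so a 6 mm high gap leads level along the box's +x under the cover, free for 30 mm or more from the wall's outer face.
- cover: Loose grey cover, 70 g: plate 96 x 50 x 5 mm, two skirts beneath (64 mm long, y = +-20 mm) reach 12 mm below the plate; 17 mm high in all. Origin under its centre, level with the skirts' feet; -x end at the notch, z up. Snapped in, its top is flush with the rim: only the notch reaches its edge. Freed, it is gripped across its 50 mm width near the notch end and lifted out.
- cover_lip (a point): Middle of the lower edge of the cover's notch end; 65 mm above the desk when snapped in. A blade pushing the plate up about 4.5 mm, 20 to 30 mm in from this edge, frees it (5 to 15 N; far end is the pivot): lever the blade over the sill, and lift. It then springs up and stays ajar by itself, this edge about 74 mm above the desk (4 mm above the rim), far end down.
- stand: Black sloping tool stand fixed to the desk, base 95 x 60 mm; origin under the base's centre. Its square channel (26 mm wide outside) rises towards the stand's +x at 0.61 rad above level; on the channel's axis its upper end is 25 mm to +x of the origin and 67 mm above the desk.
- opener: Loose flat tool, 160 mm, 60 g: black handle 16 x 16 mm (x -80..0), steel shaft 10 wide, 8 thick (x 0..50), blade 12 wide, 2.5 thick (x 50..80), flat in x-y. Origin on the underside below the handle-shaft joint, x to the blade; axis 8 mm above the underside. Starts with the whole handle in the stand's channel (2 mm play), blade up at 0.61 rad: pull 85 mm along its +x. Lying on the desk its z is 0.
- opener_shaft (a point): Point on the tool's axis in the shaft, 28 mm from the handle: the place to take it while in the stand (10 mm wide).
- opener_handle (a point): Point on the axis in the handle, 35 mm from the handle's shaft end, 115 mm behind the blade's tip: the place to take it for prying (16 mm wide).
- opener_tip (a point): Middle of the blade's front edge.
- beaker: Bystander: clear plastic beaker 53 mm across, 63 mm high. Origin under its centre.
- oil_bottle: Bystander: small brown dropper bottle 27 mm across, 85 mm high. Origin under its centre.
- coverslip_box: Bystander: small white box 36 x 48 x 19 mm. Origin under its centre.
Mind the look-alikes: they are no part of the job. What is meant by the cover is not blue or orange, and is the smaller of those in its own colour.

How it is judged:
By the outcome, as a careful person would: the job done as asked, in the order asked, and still so for the second after the job is handed in, with the robot touching nothing.
It also fails if it takes over 72 s, if anything falls off the work surface, if the arm or the gripper's body presses on something with over 40 N, if the wrist force passes 120 N, or if a joint passes its speed limit or range.

## Robot

A 6-joint arm with a two-finger parallel gripper is mounted at the origin on a cart in front of the work surface, level with it; the furniture and walls round the work are solid. World frame = base frame: x ahead of the robot, y to its left, z up, the work surface at z = 0. Lengths are in m, angles in rad, forces in N, time in s.
With the tool pointing down it reaches from about 0.4 to 0.925 m from the base axis. Payload 12.5 kg.
Tool frame: the origin (TCP) lies at the very end of the fingers, on their centre line; the grasp point (between the pads) lies 19 mm behind it (r.pinch_z is the distance from the TCP to the grasp point, in m); z points along the fingers, y is the line along which they close (so a half turn about z gives the same grasp; the last joint's range is limited). The gripper opens to 95 mm and grips with 3 to 60 N. Pads are 20 mm wide; open, the fingers measure 119 mm over their backs; the gripper's body (75 mm by 180 mm) begins 59 mm behind the grasp point.
Start: joints at [-1.219, 0.491, 1.559, -0, 1.092, -0.106], TCP at [0.276, -0.561, 0.215] pointing down, gripper open.
Joint ranges: [-3.1, 3.1], [-0.84, 2.19], [0.05, 2.79], [-1.13, 4.28], [0.06, 2.93], [-2.69, 2.69]. Speed limits (rad/s): [2.22, 2.22, 2.79, 3.14, 3.14, 3.14].

## Interface

Orientations are given as a rotation vector (axis times angle).
In Python, from bench import r, viewer gives the robot as it stands.
- The arm moves only by the tool step_arm, never from a script. Its argument "plan" is a list of rows, each a list of 6 numbers: the shift along the tool's x, y, z in mm, then the turn, a rotation vector about the tool's x, y, z in degrees. A call has exactly 8 rows; each row shifts and turns the commanded pose from where the row before left it, along the tool's axes as they then stand; what a row does not reach is not made up. A row lasts 1/8 s, in which the tool goes at most 62.5 mm and 10.7 degrees, less where a joint would pass 70% of its speed; a pose out of reach is approached as far as the arm can. A call is refused whole if a number of a shift passes 62.5 or a number of a turn 10.7, either way. A call with a gripper value outside its range is refused whole. "hand" is the opening, from 0 (shut) to 1 (fully open), set as the call begins (left out, the last holds). The fingers move at their own pace and stop on an object; the grip force is fixed at half the most. Time passes only in rows, so rows that do not move let the fingers close, or fill a call up. It gives the time, the measured TCP pose, the force, the opening and the grip force at its end, in the units of the state.
- r.get_state(): the state, without advancing time (a new reading comes with each control period).
- viewer.get_image(name): name is "scene" or "top" or "wrist"; returns the picture (400x640x3 uint8, blue, green, red); there is no depth.
- viewer.get_calibration(name): a dict with "fx", "fy", "cx", "cy" (pixels), "k1" (the pictures are not rectified: a ray, as slopes to the right and down, at radius r is drawn at 1 + k1 r^2 times it, then the intrinsics apply), "rvec" (rotation vector, rad) and "tvec" (3), from world to camera coordinates, as OpenCV has them. Camera axes: x right, y down, z forward; pixel columns grow to the right and rows downward; lengths in m; the calibration is good to about 2 mm. A picture is of the moment at which its call begins: read the wrist's pose just before it. get_calibration takes no time and is no camera call; for the wrist camera it gives the pose at the moment of the call.
- r.hand_in(): hands the job in; it is judged then, once.
The state is a dict: "time_s": time; "qpos": joint angles; "qvel": joint speeds; "joint_torque": joint torques, N m; "eef_pos": TCP position; "ee_rot": TCP orientation; "wrist_force": force on the tool from outside, world axes, zero at the start; "moment": the same for the moment, N m; "finger_gap": opening from 0.0 (shut) to 1.0 (fully open); "finger_force": force on a finger pad.
Only numpy, scipy, OpenCV 4.12 (cv2) and the standard library are available. Lean on these libraries where they do the work, as an engineer would, in place of code of your own. Each camera call takes 0.05 s, during which the arm holds its last target. There are 200 camera calls.

## Working session

There is one attempt and no reset: what is moved stays moved. The work goes in short steps, Python scripts to look and compute and a tool call to move; the robot and the scene stay as the last step left them, time stands still between calls to the robot, and variables do not carry over. Pictures are saved under pics/ and viewed, at most 10 in all, crops included, and the job is handed in when it is done.

Besides the shell and the picture viewer there is one more tool, called after "Emit:" as a command line: name --pt "numbers of a row" for each row, then --argument value for the rest. step_arm: Moves the arm, as the interface text tells. Its arguments: {"type":"object","properties":{"plan":{"type":"array"},"hand":{"type":"number"}},"required":["plan"]}

```bash
ls; mkdir -p pics; cat > h.py <<'E'
import numpy as np, cv2
from scipy.spatial.transform import Rotation as R
from bench import r, viewer
def cal(n):
    c=viewer.get_calibration(n); Rm=R.from_rotvec(np.ravel(c['rvec'])).as_matrix(); t=np.ravel(c['tvec']); return c,Rm,t
def ray(C,uv):
    c,Rm,t=C; K=np.array([[c['fx'],0,c['cx']],[0,c['fy'],c['cy']],[0,0,1.]])
    p=cv2.undistortPoints(np.array([[uv]],float),K,np.array([c['k1'],0,0,0,0.]))[0,0]
    return -Rm.T@t, Rm.T@np.array([p[0],p[1],1])
def onz(C,uv,z):
    o,d=ray(C,uv); return o+d*(z-o[2])/d[2]
def tri(obs):
    A=np.zeros((3,3));b=np.zeros(3);L=[]
    for C,uv in obs:
        o,d=ray(C,uv); d=d/np.linalg.norm(d);P=np.eye(3)-np.outer(d,d);A+=P;b+=P@o;L.append((P,o))
    x=np.linalg.solve(A,b); return x,[float(np.linalg.norm(P@(x-o))*1000) for P,o in L]
def proj(C,X):
    c,Rm,t=C; K=np.array([[c['fx'],0,c['cx']],[0,c['fy'],c['cy']],[0,0,1.]])
    return cv2.projectPoints(np.atleast_2d(np.array(X,float)),np.ravel(c['rvec']),t,K,np.array([c['k1'],0,0,0,0.]))[0][:,0]
E
cat > a.py <<'E'
from h import *
for n in ('scene','top'):
    im=viewer.get_image(n); cv2.imwrite(f'pics/{n}0.png',im); C=cal(n); print(n,C[0], -C[1].T@C[2])
print(r.get_state(), r.pinch_z)
E
python3 a.py
```

```text
pics
scene {'fx': 362.31036539000206, 'fy': 362.31036539000206, 'cx': 320.9774391680489, 'cy': 199.9619059313902, 'k1': 0.016495461239218485, 'rvec': array([ 1.00287092, -2.22701248,  1.22450734]), 'tvec': array([0.41156543, 0.27889784, 0.55161191])} [0.02848682 0.51585803 0.53340866]
top {'fx': 384.4297949492518, 'fy': 384.4297949492518, 'cx': 319.11897206852746, 'cy': 204.39197450099292, 'k1': 0.01818740301116815, 'rvec': array([ 2.09472902, -2.13558499,  0.21704601]), 'tvec': array([0.0689135 , 0.57097378, 1.13465326])} [0.33177994 0.06202398 1.22648818]
{'time_s': 0.1, 'qpos': array([-1.21857348e+00,  4.91465256e-01,  1.55936926e+00, -4.17016448e-05,
        1.09171334e+00, -1.05615560e-01]), 'qvel': array([-4.71921130e-05, -1.54557618e-03, -2.36913683e-03, -3.86948374e-04,
       -3.15204757e-04, -1.12593203e-03]), 'joint_torque': array([ 2.19434667e-03, -6.13621616e+01, -2.58606076e+01,  6.93634897e-02,
        4.70185268e-02, -3.55144266e-05]), 'eef_pos': array([ 0.27618592, -0.56043134,  0.21414796]), 'ee_rot': array([-3.05870983e+00, -7.12721433e-01,  2.42141753e-04]), 'wrist_force': array([-0.20332589,  0.02686111, -0.28132318]), 'moment': array([0.0162689 , 0.0214632 , 0.02136297]), 'finger_force': 0.0, 'finger_gap': 1.0027291174879578} 0.0188
```

View pics/scene0.png

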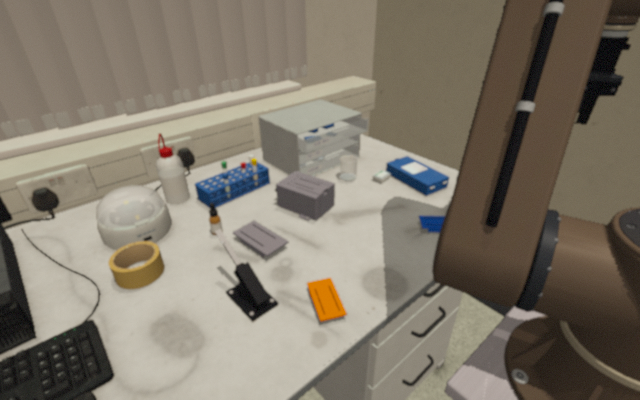

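View pics/top0.png

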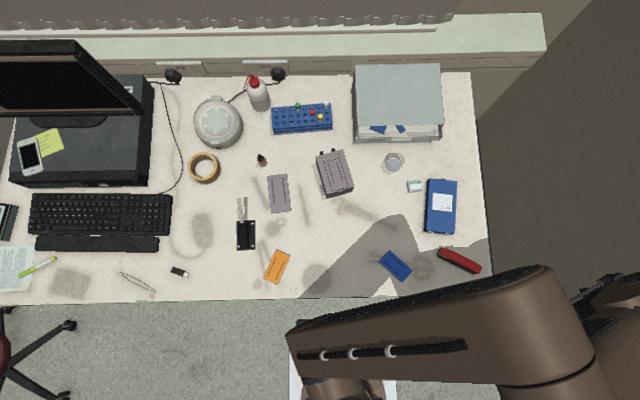

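The box with its cover is at scene (305,195), top (335,173). The stand is at scene (252,290), top (245,235), with the blade pointing up-image, which is roughly +x. There are four cover candidates in the top view: the one in the box (335,173), a loose grey one (279,193), an orange one (277,266) and a blue one (395,265). I'll confirm in an enlarged crop.

```bash
python3 - <<'E'
import cv2,numpy as np
s=cv2.imread('pics/scene0.png');t=cv2.imread('pics/top0.png')
a=cv2.resize(s[165:325,205:345],(525,600),interpolation=cv2.INTER_CUBIC)   #3.75
b=cv2.resize(t[145:205,310:365],(275,300),interpolation=cv2.INTER_CUBIC) #5
c=cv2.resize(t[190:250,225:280],(275,300),interpolation=cv2.INTER_CUBIC)
cv2.imwrite('pics/c1.png',np.hstack([a,np.vstack([b,c])]))
E
```

```text
(no output)
```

View pics/c1.png

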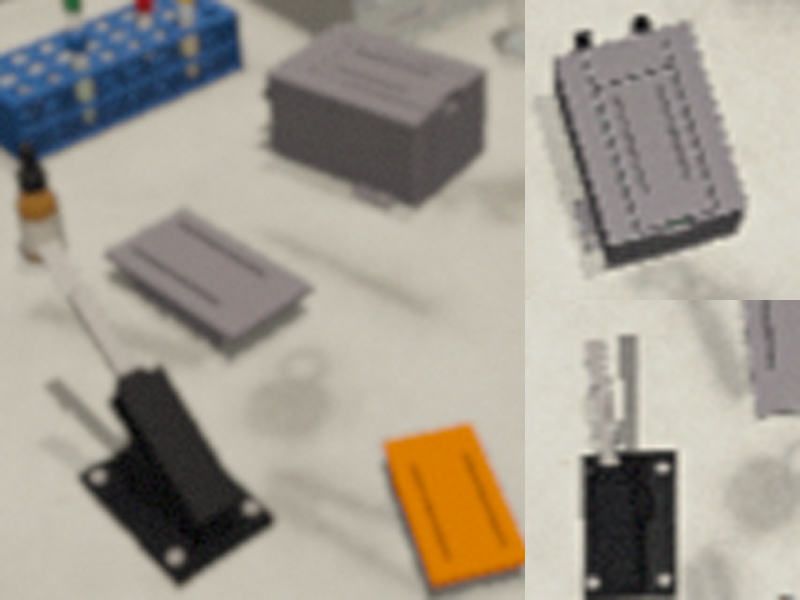

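The cover in the box at top (335,173) is the one meant: it is grey and sits in the notched box, and the loose grey one at (279,193) is larger. Next I compute coarse poses.

```bash
python3 - <<'E'
from h import *
T=cal('top');S=cal('scene');np.set_printoptions(precision=4,suppress=True)
print('box',[onz(T,p,.07)[:2] for p in [(327,193.6),(353.6,186.4),(343,149.4),(316,156.6)]])
print('loose',[onz(T,p,.015)[:2] for p in [(267,176),(286,174),(291,210),(272,212)]])
print('stand',[onz(T,p,.004)[:2] for p in [(236.8,220.4),(255.2,220.4),(255.2,248.6),(236.8,249.4)]])
print('tip',tri([(T,(239.4,198)),(S,(217,231))]))
W=cal('wrist');s=r.get_state();Rt=R.from_rotvec(s['ee_rot']).as_matrix()
print('cam in tool',Rt.T@(-W[1].T@W[2]-s['eef_pos']),'\n',Rt.T@W[1].T,W[0]); print(Rt)
for n,p,z in [('beaker',(394,162),.03),('bottle',(262,160),.06),('cs',(415,186),.015),('orange',(277,266),.01),('blue',(395,265),.01),('bluebox',(441,207),.02),('rack',(302,118),.04),('tape',(204,166),.02)]: print(n,onz(T,p,z))
E
```

```text
box [array([0.6033, 0.0329]), array([ 0.6246, -0.0501]), array([ 0.7459, -0.021 ]), array([0.7237, 0.0648])]
loose [array([0.679 , 0.2261]), array([0.6846, 0.164 ]), array([0.5645, 0.1483]), array([0.5591, 0.2091])]
stand [array([0.5359, 0.3234]), array([0.5347, 0.2643]), array([0.4442, 0.263 ]), array([0.4429, 0.3212])]
tip (array([0.5872, 0.2969, 0.1087]), [2.284969619333323, 2.284969619333394])
cam in tool [ 0.0802  0.0003 -0.1694] 
 [[ 0.0006 -0.96   -0.2802]
 [ 1.      0.0006  0.0001]
 [ 0.0001 -0.2802  0.96  ]] {'fx': 293.04482370764606, 'fy': 293.04482370764606, 'cx': 316.81212015079285, 'cy': 201.24931034224608, 'k1': -0.010075648314693198, 'rvec': array([-2.457 ,  1.5271,  0.2195]), 'tvec': array([-0.6249, -0.031 ,  0.3911])}
[[ 0.897   0.442  -0.0004]
 [ 0.442  -0.897   0.0009]
 [ 0.0001 -0.001  -1.    ]]
beaker [ 0.7138 -0.1881  0.03  ]
bottle [0.719  0.2362 0.06  ]
cs [ 0.636  -0.2546  0.015 ]
orange [0.3881 0.1931 0.01  ]
blue [ 0.3842 -0.1757  0.01  ]
bluebox [ 0.564  -0.3312  0.02  ]
rack [0.8681 0.1087 0.04  ]
tape [0.7153 0.4312 0.02  ]
```

Emit:
step_arm --pt "0 0 -12 0 0 8.7" --pt "0 0 -12 0 0 8.7" --pt "0 0 -12 0 0 8.7" --pt "20 -58 0 0 0 0" --pt "20 -58 0 0 0 0" --pt "20 -58 0 0 0 0" --pt "20 -58 0 0 0 0" --pt "20 -58 0 0 0 0"

```text
time_s: 1.1
eef_pos: [0.3758, -0.2685, 0.2506]
ee_rot: [-3.142, -0.003, -0.0]
wrist_force: [-0.5, 0.1, 0.2]
finger_gap: 1.0
finger_force: 0.0
```

Emit:
step_arm --pt "16 -59 0 0 0 0" --pt "16 -59 0 0 0 0" --pt "16 -59 0 0 0 0" --pt "16 -59 0 0 0 0" --pt "16 -59 0 0 0 0" --pt "16 -59 0 0 0 0" --pt "10 -40 0 0 0 0" --pt "0 0 0 0 0 0"

```text
time_s: 2.1
eef_pos: [0.4807, 0.126, 0.2502]
ee_rot: [-3.142, -0.009, 0.001]
wrist_force: [0.3, -1.1, -0.4]
finger_gap: 0.999
finger_force: 0.0
```

```bash
cat > snap.py <<'E'
import sys,pickle
from h import *
n=sys.argv[1]
s=r.get_state(); C=cal('wrist'); im=viewer.get_image('wrist'); cv2.imwrite(f'pics/{n}.png',im); pickle.dump(C,open(f'pics/{n}.pkl','wb'))
np.set_printoptions(precision=4,suppress=True); print(s['time_s'],s['eef_pos'],s['ee_rot'],s['finger_gap'],s['finger_force'],s['wrist_force'])
E
python3 snap.py w1
```

```text
2.1 [0.4807 0.126  0.2502] [-3.1416 -0.0092  0.001 ] 0.9993294110539468 0.0 [ 0.3117 -1.0629 -0.406 ]
```

View pics/w1.png

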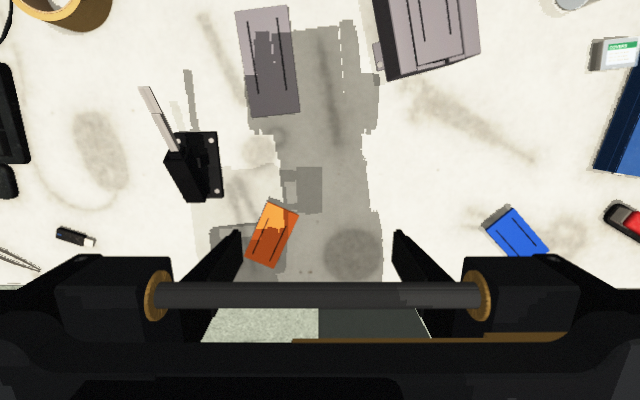

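The wrist view shows the stand at (192,165) and the opener with its blade tip at (146,88) and its channel mouth at (172,135). The loose grey cover is at (268,62), and the box is top right with its near corner at (387,80). I'll take a second view from beside the stand.

Emit:
step_arm --pt "-10 -58 0 0 0 0" --pt "-10 -58 0 0 0 0" --pt "-10 -58 0 0 0 0" --pt "0 0 0 0 0 0" --pt "0 0 0 0 0 0" --pt "0 0 0 0 0 0" --pt "0 0 0 0 0 0" --pt "0 0 0 0 0 0"

```text
time_s: 3.15
eef_pos: [0.4506, 0.2971, 0.2507]
ee_rot: [3.142, 0.002, 0.0]
wrist_force: [0.2, -0.4, -0.6]
finger_gap: 1.001
finger_force: 0.0
```

```bash
python3 snap.py w2; python3 - <<'E'
import cv2,numpy as np,pickle
from h import *
C1=pickle.load(open('pics/w1.pkl','rb'));C=pickle.load(open('pics/w2.pkl','rb'))
print(proj(C,[[.489,.293,0],[.587,.297,.109],[.514,.293,.067]]),proj(C1,[[.489,.293,0],[.587,.297,.109]]))
a=cv2.imread('pics/w1.png')[75:215,120:240]; u,v=map(int,proj(C,[[.53,.293,.06]])[0]); print(u,v)
b=cv2.imread('pics/w2.png')[max(0,v-90):v+70,u-60:u+60]; print('off',max(0,v-90),u-60)
cv2.imwrite('pics/c2.png',np.hstack([cv2.resize(a,None,fx=3.3,fy=3.3,interpolation=2),cv2.resize(cv2.copyMakeBorder(b,0,max(0,140-b.shape[0]),0,0,0)[:140],None,fx=3.3,fy=3.3,interpolation=2)]))
E
```

```text
3.15 [0.4506 0.2971 0.2507] [3.1415 0.0018 0.0002] 1.0007787117675147 0.0 [ 0.1512 -0.3633 -0.5596]
[[319.89491891 146.47762324]
 [317.37450987  55.40816754]
 [320.57044838 130.66661361]] [[201.36021832 166.81555748]
 [145.99117633  87.5920391 ]]
320 116
off 26 260
```

View pics/c2.png

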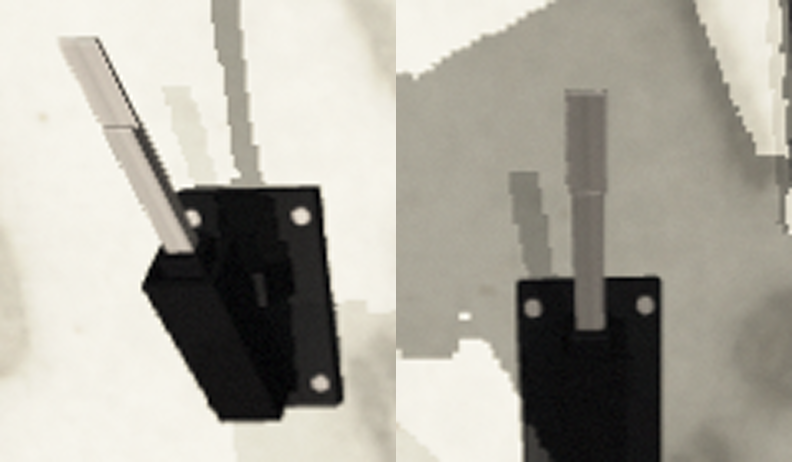

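The crop shows the blade tip, the blade/shaft step and the channel mouth in both views, so I triangulate those.

```bash
python3 - <<'E'
import pickle
from h import *
np.set_printoptions(precision=4,suppress=True)
C1=pickle.load(open('pics/w1.pkl','rb'));C2=pickle.load(open('pics/w2.pkl','rb'))
f1=lambda x,y:(C1,(119.5+x/3.3,74.5+y/3.3)); f2=lambda x,y:(C2,(259.5+(x-396)/3.3,25.5+y/3.3))
P={}
for n,a,b in [('tip',(78,38),(586,91)),('step',(121,127),(587.5,192)),('mouth',(179,251),(590,329)),('holeL',(192,217),(533,308)),('holeR',(301,216),(645,305)),('corner',(319,187),(660,278))]:
    P[n]=tri([f1(*a),f2(*b)]); print(n,*P[n])
d=P['tip'][0]-P['mouth'][0];print(np.linalg.norm(d),d/np.linalg.norm(d),np.arcsin(d[2]/np.linalg.norm(d)))
d=P['tip'][0]-P['step'][0];print(np.linalg.norm(d),d/np.linalg.norm(d))
E
```

```text
tip [0.5882 0.2973 0.1133] [0.08505437830754545, 0.08505437830750683]
step [0.5627 0.2968 0.0967] [0.10501781822935846, 0.10501781822953166]
mouth [0.5203 0.2957 0.0708] [0.018929605324499176, 0.018929605324721634]
holeL [0.527  0.3189 0.0079] [0.22062629875306747, 0.22062629875339113]
holeR [0.528  0.2729 0.0084] [0.08615251147863903, 0.08615251147847793]
corner [0.5391 0.2665 0.0015] [0.30721824520697866, 0.30721824520705915]
0.0800433309253659 [0.8473 0.0195 0.5307] 0.5594030538472285
0.030397896677591425 [0.8376 0.0166 0.5461]
```

Emit:
step_arm --hand 0.5 --pt "30 0.4 58 0 0 0" --pt "29.5 0.4 58 0 0 0" --pt "0 0 0 0 8.75 -0.33" --pt "0 0 0 0 8.75 -0.33" --pt "0 0 0 0 8.75 -0.33" --pt "0 0 0 0 8.75 -0.33" --pt "0 0 35 0 0 0" --pt "0 0 35 0 0 0"

```text
time_s: 4.2
eef_pos: [0.5661, 0.2877, 0.1129]
ee_rot: [-3.031, -0.07, -0.773]
wrist_force: [0.8, 0.5, 0.2]
finger_gap: 0.501
finger_force: 0.0
```

```bash
python3 snap.py w3; python3 - <<'E'
from h import *
s=r.get_state();M=R.from_rotvec(s['ee_rot']).as_matrix();print(M, M.T@(np.array([.546,.2963,.083])-s['eef_pos'])*1000)
E
```

```text
4.2 [0.5661 0.2877 0.1129] [-3.031  -0.0699 -0.7733] 0.5011800816864441 0.0 [0.8102 0.475  0.2399]
[[ 8.78483431e-01  4.54326094e-02  4.75607758e-01]
 [ 3.98517931e-02 -9.98967383e-01  2.18174636e-02]
 [ 4.76107862e-01 -2.12458311e-04 -8.79386865e-01]] [-31.06855082 -10.24510178  13.41852386]
```

```bash
cat >> h.py <<'E'
def pose(yaw,pitch=0):
    # tool z down, tool x at yaw, pitched nose-up
    x=np.array([np.cos(yaw)*np.cos(pitch),np.sin(yaw)*np.cos(pitch),np.sin(pitch)]); y=np.array([np.sin(yaw),-np.cos(yaw),0]); return np.column_stack([x,y,np.cross(x,y)])
def todo(p,M2):
    s=r.get_state();M=R.from_rotvec(s['ee_rot']).as_matrix();np.set_printoptions(precision=2,suppress=True)
    print('shift first, mm',M.T@(np.array(p)-s['eef_pos'])*1000,'turn deg',np.degrees(R.from_matrix(M.T@M2).as_rotvec()),'shift in final frame',M2.T@(np.array(p)-s['eef_pos'])*1000)
E
python3 -c "
from h import *
M=pose(.022,.605);p=np.array([.546,.2963,.083])+.007*M[:,2];print(p);todo(p,M)"
```

```text
[0.54998037 0.29638758 0.07724249]
shift first, mm [-30.31 -10.15  20.38] turn deg [-0.71  6.23  1.14] shift in final frame [-32.53  -9.76  16.83]
```

Emit:
step_arm --pt "0 0 0 -0.24 2.08 0.38" --pt "0 0 0 -0.24 2.08 0.38" --pt "0 0 0 -0.24 2.08 0.38" --pt "-16 -5 0 0 0 0" --pt "-16.5 -4.8 0 0 0 0" --pt "0 0 8.5 0 0 0" --pt "0 0 8.3 0 0 0" --pt "0 0 0 0 0 0"

```text
time_s: 5.25
eef_pos: [0.572, 0.2906, 0.1195]
ee_rot: [-3.004, -0.073, -0.797]
wrist_force: [-0.1, 0.6, 0.0]
finger_gap: 0.504
finger_force: 0.0
```

```bash
python3 -c "
from h import *
M=pose(.022,.605);p=np.array([.546,.2963,.083])+.007*M[:,2];print(r.get_state()['eef_pos']);todo(p,M)"; python3 snap.py w4
```

```text
[0.5719958  0.2905622  0.11954898]
shift first, mm [-39.87  -6.18  26.1 ] turn deg [-1.91  4.94  0.95] shift in final frame [-42.06  -6.31  22.35]
5.25 [0.572  0.2906 0.1195] [-3.0044 -0.0731 -0.7969] 0.5035128650108063 0.0 [-0.1132  0.5644  0.0156]
```

View pics/w4.png

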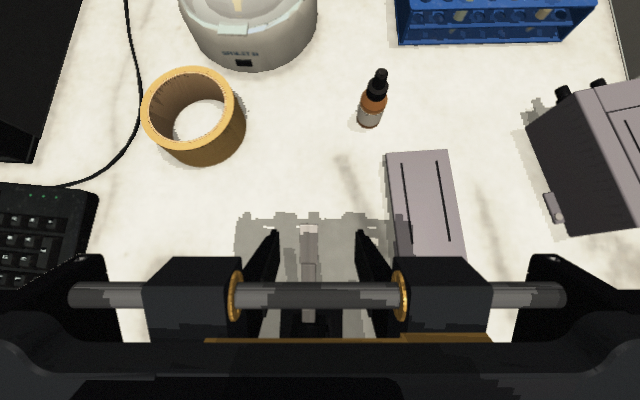

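```bash
python3 -c "
from h import *
s=r.get_state();print(s['qpos'],s['eef_pos'])
M=R.from_rotvec(s['ee_rot']).as_matrix();print(M)"
```

```text
[ 0.43997147  0.52338017  1.9490764  -0.78107299  0.24589492  2.68460296] [0.57185264 0.2905368  0.11986259]
[[ 0.86742457  0.05367011  0.49466568]
 [ 0.03699903 -0.99837065  0.04344105]
 [ 0.49619118 -0.01937968 -0.86799697]]
```

The earlier moves fell short because the perpendicular tilt lies near the wrist singularity (j5 near its lower limit, j6 at its upper one). I'll grasp at 15° pitch instead and let the tool lie at -20° when I set it down. The picture shows the blade centred between the fingers at about (308,230).

```bash
python3 -c "
from h import *
M=pose(.022,.262);p=np.array([.546,.2963,.083])+.005*M[:,2];print(p);todo(p,M)"
```

```text
[0.54729475 0.29632849 0.07817063]
shift first, mm [-41.78  -6.29  24.29] turn deg [ -1.72 -14.72   1.26] shift in final frame [-34.39  -6.33  33.94]
```

Emit:
step_arm --pt "0 0 -10 0 0 0" --pt "0 0 0 -0.57 -4.9 0.42" --pt "0 0 0 -0.57 -4.9 0.42" --pt "0 0 0 -0.57 -4.9 0.42" --pt "-16 -3.2 0 0 0 0" --pt "-16 -3.1 0 0 0 0" --pt "0 0 15 0 0 0" --pt "0 0 0 0 0 0"

```text
time_s: 6.3
eef_pos: [0.5396, 0.2952, 0.1048]
ee_rot: [-3.111, -0.035, -0.426]
wrist_force: [-0.6, -0.1, 0.6]
finger_gap: 0.5
finger_force: 0.0
```

```bash
python3 -c "
from h import *
M=pose(.022,.262);p=np.array([.546,.2963,.083])+.005*M[:,2];print(r.get_state()['eef_pos'],r.get_state()['qpos']);todo(p,M)"
```

```text
[0.53964825 0.29524002 0.10478924] [ 0.44252325  0.54181112  1.8606597  -0.23287035  0.50198732  2.18174316]
shift first, mm [ 0.24 -0.96 27.7 ] turn deg [ 0.09 -0.57  0.05] shift in final frame [ 0.51 -0.92 27.7 ]
```

Now it tracks well. Descend and close.

Emit:
step_arm --pt "0.5 -0.9 14 0 -0.5 0" --pt "0 0 13.7 0 0 0" --pt "0 0 0 0 0 0" --pt "0 0 0 0 0 0" --pt "0 0 0 0 0 0" --pt "0 0 0 0 0 0" --pt "0 0 0 0 0 0" --pt "0 0 0 0 0 0"

```text
time_s: 7.3
eef_pos: [0.548, 0.2963, 0.0796]
ee_rot: [-3.112, -0.034, -0.414]
wrist_force: [-0.1, 0.4, 0.8]
finger_gap: 0.501
finger_force: 0.0
```

Emit:
step_arm --hand 0.0 --pt "0 0 0 0 0 0" --pt "0 0 0 0 0 0" --pt "0 0 0 0 0 0" --pt "0 0 0 0 0 0" --pt "0 0 0 0 0 0" --pt "0 0 0 0 0 0" --pt "0 0 0 0 0 0" --pt "0 0 0 0 0 0"

```text
time_s: 8.3
eef_pos: [0.548, 0.2963, 0.0795]
ee_rot: [-3.112, -0.034, -0.414]
wrist_force: [-0.0, -0.8, 0.1]
finger_gap: 0.103
finger_force: 30.0
```

```bash
python3 -c "
from h import *
M=pose(.022,.262);p=np.array([.546,.2963,.083])+.005*M[:,2];s=r.get_state();print(s['eef_pos'],s['finger_force'],s['wrist_force'],s['finger_gap']*95);todo(p,M);u=pose(.022,.605)[:,0];todo(s['eef_pos']+.09*u,M)"
```

```text
[0.54799524 0.2963145  0.07949871] 29.998745620250702 [-0.03801848 -0.76221466  0.07508345] 9.758184156797078
shift first, mm [-1.02 -0.03  1.1 ] turn deg [ 0.06 -0.15  0.  ] shift in final frame [-1.02 -0.03  1.1 ]
shift first, mm [ 84.83   0.04 -30.05] turn deg [ 0.06 -0.15  0.  ] shift in final frame [ 84.76   0.   -30.27]
```

Emit:
step_arm --pt "6 0 -2.1 0 0 0" --pt "12 0 -4.2 0 0 0" --pt "14 0 -5 0 0 0" --pt "14 0 -5 0 0 0" --pt "14 0 -5 0 0 0" --pt "14 0 -5 0 0 0" --pt "12 0 -4.3 0 0 0" --pt "4 0 -10 0 0 0"

```text
time_s: 9.3
eef_pos: [0.6248, 0.2979, 0.1425]
ee_rot: [-3.112, -0.034, -0.414]
wrist_force: [-0.1, 0.9, -1.0]
finger_gap: 0.101
finger_force: 30.0
```

```bash
python3 snap.py w5; python3 -c "
from h import *
print(r.get_state()['qpos'])"
```

```text
9.3 [0.6248 0.2979 0.1425] [-3.1123 -0.0336 -0.4138] 0.10128539327467055 29.99928116798401 [-0.1244  0.8673 -1.039 ]
[ 0.38693245  0.58010955  1.63418468 -0.14987545  0.68355142  2.04074416]
```

```bash
python3 -c "
from h import *
M=pose(.2,-.343);a=np.array([.497,.095,.0095]);p=a+.0039*M[:,2];print(p);todo(p,M)
s=r.get_state();dw=p-s['eef_pos'];q=p.copy();q[2]=s['eef_pos'][2]
print('level leg',M.T@(q-s['eef_pos'])*1000,'down leg',M.T@(p-q)*1000)"
```

```text
[0.49571452 0.09473942 0.00582718]
shift first, mm [-165.39  200.53   98.33] turn deg [ -0.38 -34.81 -10.37] shift in final frame [-110.91  173.68  186.47]
level leg [-157.42  173.68   56.22] down leg [ 46.51   0.   130.25]
```

Emit:
step_arm --pt "0 0 -10 -0.08 -6.96 -2.07" --pt "0 0 0 -0.08 -6.96 -2.07" --pt "0 0 0 -0.08 -6.96 -2.07" --pt "0 0 0 -0.08 -6.96 -2.07" --pt "0 0 0 -0.08 -6.96 -2.07" --pt "-39.4 43.4 14 0 0 0" --pt "-39.4 43.4 14 0 0 0" --pt "-39.4 43.4 14 0 0 0"

```text
time_s: 10.35
eef_pos: [0.5231, 0.1442, 0.1523]
ee_rot: [3.046, 0.306, -0.53]
wrist_force: [1.4, -0.8, -0.6]
finger_gap: 0.104
finger_force: 30.0
```

```bash
python3 -c "
from h import *
M=pose(.2,-.343);a=np.array([.497,.095,.0095]);p=a+.0039*M[:,2]
s=r.get_state();print(s['eef_pos'],s['qpos']);todo(p,M)"; python3 - <<'E'
from h import *
a=viewer.get_image('scene');b=viewer.get_image('top');cv2.imwrite('pics/s2.png',a);cv2.imwrite('pics/t2.png',b)
E
```

```text
[0.52310555 0.1442147  0.15230291] [ 0.15532065  0.58607225  1.61612648 -0.01666158  1.28373993  1.53326731]
shift first, mm [ 14.97  42.92 150.29] turn deg [0.05 0.1  0.01] shift in final frame [ 14.72  43.05 150.28]
```

Emit:
step_arm --pt "3.7 10.8 33 0 0 0" --pt "3.7 10.8 33 0 0 0" --pt "3.7 10.8 33 0 0 0" --pt "3.6 10.6 33 0 0 0" --pt "0 0 10 0 0 0" --pt "0 0 5 0 0 0" --pt "0 0 2.3 0 0 0" --pt "0 0 0 0 0 0"

```text
time_s: 11.45
eef_pos: [0.4976, 0.0963, 0.0075]
ee_rot: [3.046, 0.306, -0.528]
wrist_force: [0.2, 1.0, -0.1]
finger_gap: 0.102
finger_force: 30.0
```

```bash
python3 snap.py w6; python3 - <<'E'
from h import *
import pickle
M=pose(.2,-.343);a=np.array([.497,.095,.0095]);p=a+.0039*M[:,2];todo(p,M)
a=viewer.get_image('scene');cv2.imwrite('pics/s3.png',a);
C=cal('scene');u,v=map(int,proj(C,[[.49,.09,.02]])[0]);print(u,v)
c=a[v-60:v+50,u-70:u+75];cv2.imwrite('pics/c3.png',np.vstack([cv2.resize(c,(400,300),interpolation=2),cv2.resize(cv2.imread('pics/w6.png')[100:300],(400,125)) ]))
E
```

```text
11.45 [0.4976 0.0963 0.0075] [ 3.0461  0.3059 -0.5281] 0.10186687402743588 29.9991774559021 [ 0.1854  0.9518 -0.0907]
shift first, mm [-1.48  1.11  2.35] turn deg [ 0.05  0.02 -0.01] shift in final frame [-1.48  1.11  2.35]
330 245
```

View pics/c3.png

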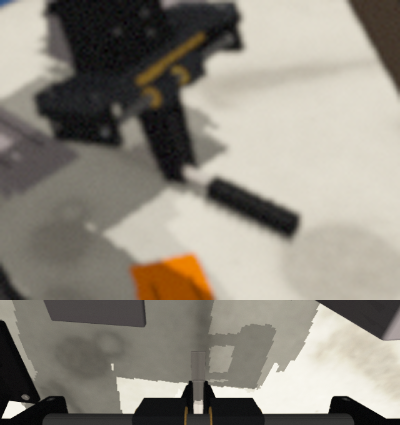

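The tool hangs nearly flat just above the desk in free space. I lower it 2 mm and release.

Emit:
step_arm --pt "0.4 0 1.0 0 0 0" --pt "0.4 0 1.0 0 0 0" --pt "0 0 0 0 0 0" --pt "0 0 0 0 0 0" --pt "0 0 0 0 0 0" --pt "0 0 0 0 0 0" --pt "0 0 0 0 0 0" --pt "0 0 0 0 0 0"

```text
time_s: 12.55
eef_pos: [0.4973, 0.096, 0.0048]
ee_rot: [3.046, 0.305, -0.53]
wrist_force: [-0.6, -0.0, -0.9]
finger_gap: 0.098
finger_force: 30.0
```

Emit:
step_arm --hand 0.35 --pt "0 0 0 0 0 0" --pt "0 0 0 0 0 0" --pt "0 0 0 0 0 0" --pt "0 0 0 0 0 0" --pt "0 0 -30 0 0 0" --pt "0 0 -50 0 6.5 0" --pt "0 0 -50 0 6.5 0" --pt "0 0 -30 0 6.7 0"

```text
time_s: 13.55
eef_pos: [0.5395, 0.1046, 0.1609]
ee_rot: [3.125, 0.313, 0.009]
wrist_force: [-0.0, 0.1, 0.1]
finger_gap: 0.351
finger_force: 0.0
```

```bash
python3 snap.py w7; python3 -c "
from h import *
M=pose(.2,0);todo([.4,.06,.2],M)"
```

```text
13.55 [0.5395 0.1046 0.1609] [3.1253 0.3135 0.0093] 0.35094361851942346 0.0 [-0.0032  0.0668  0.1303]
shift first, mm [-144.83   16.15  -38.08] turn deg [ 0.09 -0.79  0.01] shift in final frame [-145.34   16.12  -36.1 ]
```

Emit:
step_arm --pt "-50 8 -20 0 -0.8 0" --pt "-35 8 -20 0 0 0" --pt "-25 0 0 0 0 0" --pt "0 0 0 0 0 0" --pt "0 0 0 0 0 0" --pt "0 0 0 0 0 0" --pt "0 0 0 0 0 0" --pt "0 0 0 0 0 0"

```text
time_s: 14.6
eef_pos: [0.4343, 0.0671, 0.1993]
ee_rot: [3.124, 0.313, -0.023]
wrist_force: [0.1, 0.1, 0.1]
finger_gap: 0.35
finger_force: 0.0
```

```bash
python3 snap.py w8; cat > tool.py <<'E'
import pickle
from h import *
np.set_printoptions(precision=4,suppress=True)
C=pickle.load(open('pics/w8.pkl','rb'));im=cv2.imread('pics/w8.png')
# project expected tool region and segment handle (dark) there
g=cv2.cvtColor(im,cv2.COLOR_BGR2GRAY)
h=np.array([.497,.0955,.016]);u=np.array([np.cos(.2),np.sin(.2),0])
print('pred tip/joint/end',proj(C,[h+u*.052,h-u*.028,h-u*.108]))
x,y=proj(C,[h-u*.068])[0].astype(int)
m=(g<45).astype(np.uint8);n,l,st,ce=cv2.connectedComponentsWithStats(m)
for i in range(1,n):
    if st[i,4]>150: print(st[i],ce[i])
x0,y0=proj(C,[h-u*.028])[0].astype(int)
cv2.imwrite('pics/c4.png',cv2.resize(im[max(0,y0-75):y0+125,x0-100:x0+100],(600,600),interpolation=2));print('off',x0-100,max(0,y0-75))
E
python3 tool.py
```

```text
14.6 [0.4343 0.0671 0.1993] [ 3.1236  0.3134 -0.0234] 0.35024101105487954 0.0 [0.1396 0.0955 0.0573]
pred tip/joint/end [[302.913   76.7832]
 [303.7909 149.2527]
 [304.5722 212.7112]]
[  77   47   87   93 5792] [126.581   91.7003]
[ 585   98   55   97 2060] [616.5966 154.2937]
[298 148  13  63 775] [304.129  179.0594]
[    0   230   640   170 70578] [321.2926 336.0971]
off 203 74
```

View pics/c4.png

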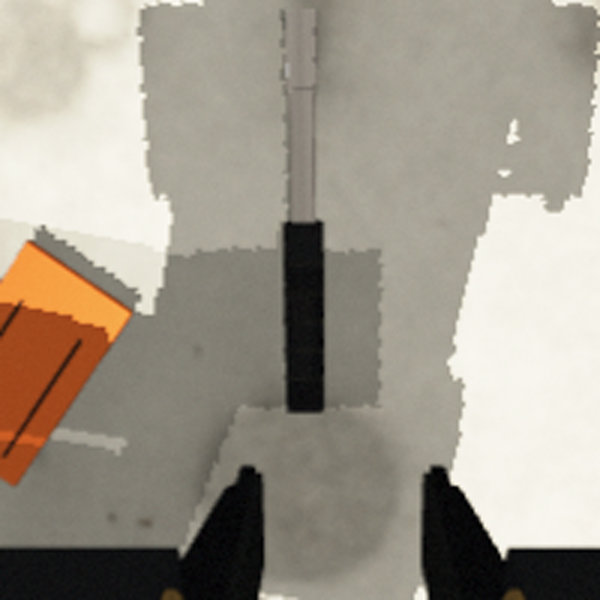

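The tool lies flat. The handle blob spans x 298–311, y 148–211, within 1–2 px of the prediction, which puts the joint at about (0.471,0.090) with yaw 0.2. Next I take the handle.

```bash
python3 -c "
from h import *
M=pose(.2,0);todo([.4367,.0833,.002],M)
T=cal('top');S=cal('scene')
t=cv2.imread('pics/t2.png')
"
```

```text
shift first, mm [  8.64 -15.56 197.18] turn deg [ 0.04  0.86 -0.  ] shift in final frame [  5.68 -15.43 197.3 ]
```

Emit:
step_arm --pt "5.7 -15.4 0 0 0.86 0" --pt "0 0 50 0 0 0" --pt "0 0 50 0 0 0" --pt "0 0 50 0 0 0" --pt "0 0 30 0 0 0" --pt "0 0 12 0 0 0" --pt "0 0 0 0 0 0" --pt "0 0 0 0 0 0"

```text
time_s: 15.65
eef_pos: [0.4373, 0.0833, 0.0084]
ee_rot: [3.125, 0.313, 0.004]
wrist_force: [0.2, -0.9, -0.3]
finger_gap: 0.35
finger_force: 0.0
```

```bash
python3 -c "
from h import *
M=pose(.2,0);print(r.get_state()['eef_pos']);todo([.4367,.0833,.002],M)
"
```

```text
[0.43728698 0.08333211 0.00836504]
shift first, mm [-0.6  -0.09  6.36] turn deg [ 0.06 -0.12 -0.01] shift in final frame [-0.58 -0.09  6.37]
```

Emit:
step_arm --pt "-0.5 0 6 0 0 0" --pt "0 0 0 0 0 0" --pt "0 0 0 0 0 0" --pt "0 0 0 0 0 0" --pt "0 0 0 0 0 0" --pt "0 0 0 0 0 0" --pt "0 0 0 0 0 0" --pt "0 0 0 0 0 0"

```text
time_s: 16.65
eef_pos: [0.4362, 0.083, 0.0013]
ee_rot: [3.125, 0.313, 0.001]
wrist_force: [0.3, 0.3, 0.5]
finger_gap: 0.345
finger_force: 0.0
```

Emit:
step_arm --hand 0.0 --pt "0 0 0 0 0 0" --pt "0 0 0 0 0 0" --pt "0 0 0 0 0 0" --pt "0 0 0 0 0 0" --pt "0 0 -10 0 0 0" --pt "0 0 -30 0 0 0" --pt "0 0 -40 0 0 0" --pt "0 0 -40 0 0 0"

```text
time_s: 17.65
eef_pos: [0.4358, 0.0831, 0.1231]
ee_rot: [3.125, 0.313, 0.001]
wrist_force: [0.8, -0.8, -0.4]
finger_gap: 0.166
finger_force: 30.0
```

```bash
python3 snap.py w9; python3 -c "
from h import *
M=pose(.255,0);todo([.50,-.04,.135],M)
"
```

```text
17.65 [0.4358 0.0831 0.1231] [3.1253 0.3133 0.0005] 0.1662038660454661 29.998847544193268 [ 0.8212 -0.7785 -0.3889]
shift first, mm [ 36.83 133.24  -7.37] turn deg [ 0.1  -0.35 -3.15] shift in final frame [ 29.41 135.04  -7.81]
```

```bash
python3 -c "
from h import *
M=pose(.255,0);todo([.51,.035,.19],M)
"
```

```text
shift first, mm [ 61.87  61.81 -62.34] turn deg [ 0.1  -0.35 -3.15] shift in final frame [ 58.01  64.99 -62.81]
```

Emit:
step_arm --pt "0 0 -31 0 -0.35 -3.15" --pt "0 0 -31 0 0 0" --pt "29 32 0 0 0 0" --pt "29 33 0 0 0 0" --pt "0 0 0 0 0 0" --pt "0 0 0 0 0 0" --pt "0 0 0 0 0 0" --pt "0 0 0 0 0 0"

```text
time_s: 18.7
eef_pos: [0.5084, 0.0354, 0.1833]
ee_rot: [3.115, 0.4, -0.009]
wrist_force: [-0.2, 0.8, -0.7]
finger_gap: 0.169
finger_force: 30.0
```

```bash
python3 snap.py wA
```

```text
18.7 [0.5084 0.0354 0.1833] [ 3.1147  0.4002 -0.0088] 0.16853807631109485 29.999050498008728 [-0.2227  0.8061 -0.7304]
```

Emit:
step_arm --pt "-11 42 0 0 0 0" --pt "-11 42 0 0 0 0" --pt "-11 42 0 0 0 0" --pt "0 0 0 0 0 0" --pt "0 0 0 0 0 0" --pt "0 0 0 0 0 0" --pt "0 0 0 0 0 0" --pt "0 0 0 0 0 0"

```text
time_s: 19.75
eef_pos: [0.5087, -0.0949, 0.1833]
ee_rot: [3.115, 0.4, -0.009]
wrist_force: [0.7, 1.0, -1.2]
finger_gap: 0.164
finger_force: 30.0
```

```bash
python3 snap.py wB; python3 - <<'E'
import pickle
from h import *
o=[]
for n in 'AB':
    C=pickle.load(open(f'pics/w{n}.pkl','rb'));im=cv2.imread(f'pics/w{n}.png')
    c=np.array([.614,-.0086,.07]);P=proj(C,[c,[.51,0,.2]]);print(n,P)
    x,y=P[0].astype(int);y0=max(0,y-60);x0=x-80;print('off',x0,y0)
    o.append(cv2.resize(cv2.copyMakeBorder(im,0,0,200,200,0)[y0:y0+150,x0+200:x0+310+0],(400,545),interpolation=2))
cv2.imwrite('pics/c5.png',np.hstack(o))
E
```

```text
19.75 [ 0.5087 -0.0949  0.1833] [ 3.1147  0.4003 -0.0089] 0.16380858733107873 29.998995065689087 [ 0.6557  0.9818 -1.2119]
A [[392.3595669  102.77309295]
 [375.84759813 271.98113449]]
off 312 42
B [[252.43708592  63.87960434]
 [151.66335627 219.36163295]]
off 172 3
```

```bash
python3 - <<'E'
from h import *
a=cv2.imread('pics/wA.png')[20:200,290:450];b=cv2.imread('pics/wB.png')[0:180,210:370]
f=lambda i:cv2.resize(i,(400,450),interpolation=cv2.INTER_CUBIC)
cv2.imwrite('pics/c5.png',np.clip(np.hstack([f(a),f(b)])*1.3,0,255).astype(np.uint8))
E
```

```text
(no output)
```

View pics/c5.png

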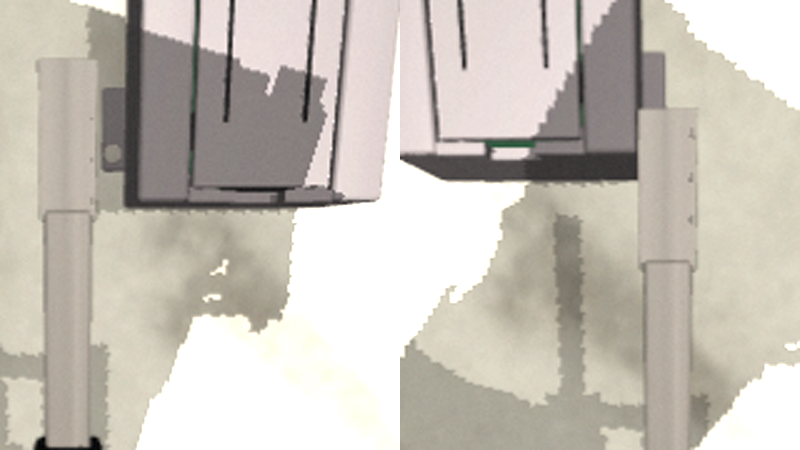

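The picture shows the held blade tip at (317,43) in both views. The notch sill runs about x 377–404, y 98 in A and starts at x 245, y 62 in B. The cover edges are also clear, so I triangulate these.

```bash
python3 - <<'E'
import pickle
from h import *
np.set_printoptions(precision=4,suppress=True)
A=pickle.load(open('pics/wA.pkl','rb'));B=pickle.load(open('pics/wB.pkl','rb'))
fa=lambda x,y:(A,(289.7+x/2.5,19.7+y/2.5)); fb=lambda x,y:(B,(209.7+(x-400)/2.5,-.3+y/2.5))
P={}
for n,a,b in [('recL',(190,187),(438,140)),('recR',(330,187),(580,138)),('cornR',(380,199),(638,153)),('sillL',(218,202),(487,160)),('slotL',(228,122),(464,68)),('slotR',(305,122),(545.5,68))]:
    P[n]=tri([fa(*a),fb(*b)]);print(n,*P[n])
d=P['recL'][0]-P['recR'][0];print('yaw',np.arctan2(-d[0],d[1]),np.linalg.norm(d))
d=P['slotL'][0]-P['slotR'][0];print('yaw',np.arctan2(-d[0],d[1]),np.linalg.norm(d))
for n,C,pt in [('A',A,[(190,187),(330,187)])]: print([onz(*fa(*p),.07) for p in pt],'corner',onz(*fa(380,199),.07), 'rimL',onz(*fa(128,203),.07))
print('B',[onz(*fb(*p),.07) for p in [(438,140),(580,138),(638,153)]])
# tip check
s=r.get_state();M=R.from_rotvec(s['ee_rot']).as_matrix()
for d in (.005,.0067,.008):
  print(d,proj(B,[s['eef_pos']+M@np.array([x,0,-d-.00125]) for x in (.115,.085)]))
print('joint',proj(B,[s['eef_pos']+M@np.array([.035,0,-.0147])]))
print('tip obs',fa(67.5,59)[1],fb(667.5,108)[1],'step',fa(71,213)[1], 'yaw line',fa(67.5,430)[1])
E
```

```text
recL [0.6147 0.0168 0.0678] [0.10016284759090191, 0.10016284759081533]
recR [ 0.6276 -0.0321  0.0702] [0.006742763280281024, 0.0067427632802284565]
cornR [ 0.6287 -0.0526  0.0664] [0.17469006524849218, 0.17469006524855396]
sillL [0.6139 0.0026 0.0528] [0.04549280834373024, 0.04549280834381884]
slotL [0.6386 0.0108 0.0716] [0.044784738355346874, 0.0447847383554533]
slotR [ 0.6458 -0.0158  0.0703] [0.0550969035498178, 0.05509690354978862]
yaw 0.25698218002191053 0.05061083939177738
yaw 0.265109834596927 0.02763537734527704
[array([0.6146, 0.0171, 0.07  ]), array([ 0.6276, -0.0321,  0.07  ])] corner [ 0.6284 -0.0513  0.07  ] rimL [0.6036 0.0374 0.07  ]
B [array([0.6144, 0.0161, 0.07  ]), array([ 0.6276, -0.032 ,  0.07  ]), array([ 0.6281, -0.0529,  0.07  ])]
0.005 [[317.0779  43.9382]
 [317.0138 106.4528]]
0.0067 [[317.0806  43.1338]
 [317.0157 106.3536]]
0.008 [[317.0828  42.5065]
 [317.0172 106.2764]]
joint [[316.9249 201.3759]]
tip obs (316.7, 43.3) (316.7, 42.900000000000006) step (318.09999999999997, 104.9) yaw line (316.7, 191.7)
```

```bash
cat > ins.py <<'E'
import sys
from h import *
# usage: depth(mm past outer wall, neg=before) zaxis pitch
W=np.array([.6168,-.0083]);n=np.array([np.cos(.26),np.sin(.26)])
dep,z,pi=float(sys.argv[1])/1000,float(sys.argv[2]),np.radians(float(sys.argv[3]))
M=pose(.26,pi); tip=np.r_[W+n*dep,z]; p=tip-M@np.array([.115,0,-.0067])
s=r.get_state();np.set_printoptions(precision=4,suppress=True);print(s['eef_pos'],s['wrist_force'],s['moment'],s['finger_force'],'q',s['qpos'],'goal',p);todo(p,M)
Mn=R.from_rotvec(s['ee_rot']).as_matrix();t=s['eef_pos']+Mn@np.array([.115,0,-.0067]);d=t[:2]-W;print('tip: depth,lat,z',d@n*1000,(n[0]*d[1]-n[1]*d[0])*1000,t[2]*1000)
E
python3 ins.py -15 .062 0
```

```text
[ 0.5087 -0.095   0.1833] [-0.5558 -0.2528 -0.2953] [0.0194 0.0677 0.0308] 29.999195337295532 q [-0.3104  0.3788  1.8542 -0.0045  0.9132  1.0078] goal [ 0.4912 -0.0417  0.0553]
shift first, mm [ -2.76 -56.05 128.02] turn deg [ 0.03  0.33 -0.26] shift in final frame [ -3.24 -55.99 128.04]
tip: depth,lat,z -11.722942737620896 -56.51922325298105 189.36906997537355
```

Emit:
step_arm --pt "-3.2 -28 0 0 0.33 -0.26" --pt "0 -28 0 0 0 0" --pt "0 0 40 0 0 0" --pt "0 0 40 0 0 0" --pt "0 0 30 0 0 0" --pt "0 0 16 0 0 0" --pt "0 0 0 0 0 0" --pt "0 0 0 0 0 0"

```text
time_s: 20.8
eef_pos: [0.4917, -0.0421, 0.0579]
ee_rot: [3.114, 0.406, 0.001]
wrist_force: [0.1, 0.2, -0.3]
finger_gap: 0.167
finger_force: 30.0
```

```bash
python3 ins.py -15 .062 0; python3 snap.py wC; python3 - <<'E'
from h import *
i=cv2.imread('pics/wC.png');C=cal('wrist')
P=proj(C,[[.6168,-.0083,.062],[.6168,-.0083,.07]]);print(P)
cv2.imwrite('pics/c6.png',cv2.resize(i[0:150,230:405],(700,600),interpolation=cv2.INTER_CUBIC))
E
```

```text
[ 0.4917 -0.0421  0.0579] [ 0.1014  0.2485 -0.3446] [ 0.0145 -0.0192  0.0033] 29.999164938926697 q [-0.2191  0.5432  2.0284 -0.0009  0.5691  1.0931] goal [ 0.4912 -0.0417  0.0553]
shift first, mm [-0.39 -0.48  2.61] turn deg [ 0.05 -0.04 -0.03] shift in final frame [-0.39 -0.48  2.61]
tip: depth,lat,z -14.617268382954816 -0.5367836957468654 64.68123154022513
20.8 [ 0.4917 -0.0421  0.0579] [3.1144 0.4063 0.0012] 0.16700868544918165 29.999164938926697 [ 0.1014  0.2485 -0.3446]
[[315.57811927  12.74293903]
 [315.52748631   7.00196456]]
```

```bash
python3 - <<'E'
from h import *
g=cv2.cvtColor(cv2.imread('pics/wC.png'),cv2.COLOR_BGR2GRAY)
print('u  ',*range(280,352,3))
for v in range(0,26,2): print(v,*g[v,280:352:3])
E
```

```text
u   280 283 286 289 292 295 298 301 304 307 310 313 316 319 322 325 328 331 334 337 340 343 346 349
0 102 102 103 103 104 102 77 57 56 59 56 57 57 59 58 57 57 56 57 163 175 172 172 171
2 103 102 102 102 104 101 80 63 62 62 62 60 61 62 62 60 60 58 59 161 171 174 174 174
4 104 101 101 101 102 102 80 60 62 61 62 62 63 76 82 63 59 62 81 163 174 174 175 173
6 101 102 104 103 103 102 81 60 66 63 61 87 84 104 115 115 83 61 114 162 174 173 175 172
8 91 90 92 92 93 91 73 103 104 161 172 175 174 172 172 173 174 171 157 146 155 155 155 154
10 42 43 43 43 41 44 43 103 101 149 173 173 175 175 174 174 173 166 165 58 50 42 48 57
12 42 42 44 43 42 43 44 105 102 103 103 147 173 173 174 174 176 155 148 58 60 59 54 60
14 43 41 42 46 46 44 43 104 105 103 102 103 104 147 174 173 174 151 153 58 59 59 61 60
16 41 42 42 42 42 43 43 82 85 84 83 87 82 83 85 136 139 122 135 58 58 58 58 58
18 44 42 43 43 43 43 42 43 43 42 45 41 45 42 44 58 58 52 41 60 58 59 58 57
20 41 41 43 42 42 44 41 43 42 42 45 43 42 42 45 57 59 60 60 59 60 59 57 59
22 44 42 40 43 44 44 43 44 42 43 43 43 43 43 42 42 50 54 58 60 58 59 60 58
24 43 44 42 44 42 40 43 41 42 44 43 44 41 44 42 42 42 43 43 49 58 60 58 59
```

The sill spans u 299–336 in the profile, so the notch centre is at 317.7. That means the blade needs to go about 0.5 mm right, and the wall is about 1 mm nearer than I assumed. Now I insert.

Emit:
step_arm --pt "0 0.5 2.6 0 0 0" --pt "0 0 0 0 0 0" --pt "0 0 0 0 0 0" --pt "4 0 0 0 0 0" --pt "8 0 0 0 0 0" --pt "8 0 0 0 0 0" --pt "5 0 0 0 0 0" --pt "0 0 0 0 0 0"

```text
time_s: 21.85
eef_pos: [0.5159, -0.036, 0.0546]
ee_rot: [3.115, 0.407, 0.0]
wrist_force: [0.3, 0.1, -1.6]
finger_gap: 0.164
finger_force: 30.0
```

```bash
python3 ins.py 28 .062 0
```

```text
[ 0.5159 -0.036   0.0546] [ 0.3069  0.0976 -1.6155] [ 0.0249  0.0654 -0.0154] 29.999154210090637 q [-0.1972  0.571   1.9726 -0.0009  0.5978  1.1147] goal [ 0.5327 -0.0307  0.0553]
shift first, mm [17.62 -0.84 -0.71] turn deg [ 0.03  0.   -0.02] shift in final frame [17.62 -0.83 -0.71]
tip: depth,lat,z 10.375593749563025 -0.8723896992271526 61.281769620135584
```

Emit:
step_arm --pt "5 0 -0.5 0 0 0" --pt "6 0 0 0 0 0" --pt "5 0 0 0 0 0" --pt "1.5 0 0 0 0 0" --pt "0 0 0 0 0 0" --pt "0 0 0 0 0 0" --pt "0 0 0 0 0 0" --pt "0 0 0 0 0 0"

```text
time_s: 22.85
eef_pos: [0.5325, -0.0317, 0.0552]
ee_rot: [3.115, 0.406, 0.0]
wrist_force: [0.1, -0.0, -1.7]
finger_gap: 0.165
finger_force: 30.0
```

```bash
python3 ins.py 28 .062 0
python3 - <<'E'
# pry: rotate by a about the sill outer edge; relation in tool frame
import numpy as np
E
```

```text
[ 0.5325 -0.0317  0.0552] [ 0.0733 -0.006  -1.7342] [-0.0199  0.0081  0.0163] 29.999063909053802 q [-0.183   0.5853  1.9324 -0.0009  0.6238  1.1292] goal [ 0.5327 -0.0307  0.0553]
shift first, mm [ 0.49 -0.92 -0.07] turn deg [ 0.03  0.   -0.04] shift in final frame [ 0.49 -0.92 -0.07]
tip: depth,lat,z 27.50912679248356 -0.9988434965282743 61.92409541730567
```

Emit:
step_arm --pt "0 0 1.2 0 0 0" --pt "0.4 0 4.5 0 3 0" --pt "0.4 0 4.5 0 3 0" --pt "0.4 0 4.5 0 3 0" --pt "0.4 0 4.5 0 3 0" --pt "0 0 0 0 0 0" --pt "0 0 0 0 0 0" --pt "0 0 0 0 0 0"

```text
time_s: 23.85
eef_pos: [0.5346, -0.0307, 0.036]
ee_rot: [-3.072, -0.401, -0.318]
wrist_force: [-6.1, -4.2, -0.5]
finger_gap: 0.164
finger_force: 30.0
```

```bash
python3 ins.py 28 .068 16
```

```text
[ 0.5346 -0.0307  0.036 ] [-6.1331 -4.2441 -0.4869] [-0.5938  1.3862 -0.1748] 30.01003861427307 q [-0.2307  0.5859  2.0696  0.3156  0.3184  0.7888] goal [ 0.5388 -0.029   0.0299]
shift first, mm [ 3.19 -0.55  6.92] turn deg [-0.04  4.17 -0.04] shift in final frame [ 2.68 -0.55  7.14]
tip: depth,lat,z 25.94268158010755 -0.6287725832325799 66.11531171101147
```

Emit:
step_arm --pt "-1.0 0 0 0 0 0" --pt "0.4 0 4.5 0 3 0" --pt "0.4 0 4.5 0 3 0" --pt "0 0 0 0 0 0" --pt "0 0 0 0 0 0" --pt "0 0 0 0 0 0" --pt "0 0 0 0 0 0" --pt "0 0 0 0 0 0"

```text
time_s: 24.85
eef_pos: [0.5374, -0.0296, 0.0285]
ee_rot: [-3.039, -0.398, -0.466]
wrist_force: [-0.5, -0.2, -1.2]
finger_gap: 0.162
finger_force: 30.0
```

```bash
python3 ins.py 28 .070 20;python3 - <<'E'
from h import *
for n in ('scene','top','wrist'): cv2.imwrite(f'pics/p_{n}.png',viewer.get_image(n))
a=cv2.imread('pics/scene0.png');b=cv2.imread('pics/p_scene.png')
C=cal('scene');u,v=proj(C,[[.617,-.008,.07]])[0].astype(int);print(u,v)
g=cv2.cvtColor(cv2.imread('pics/p_wrist.png'),cv2.COLOR_BGR2GRAY);W=cal('wrist');print(proj(W,[[.6168,-.0083,.07],[.6168,-.0083,.059]]))
print('u  ',*range(271,364,4))
for v in range(0,60,4): print(v,*g[v,271:364:4])
E
```

```text
[ 0.5374 -0.0296  0.0285] [-0.4714 -0.1728 -1.1615] [-0.0435  0.2194 -0.0126] 29.998134970664978 q [-0.2543  0.5988  2.1283  0.7975  0.2105  0.2899] goal [ 0.5416 -0.0283  0.0244]
shift first, mm [ 2.96 -0.16  5.28] turn deg [-0.12  2.53  0.  ] shift in final frame [ 2.72 -0.17  5.41]
tip: depth,lat,z 25.50797270126152 -0.18023481035061348 69.43505766627386
325 189
[[316.38759318  92.68149176]
 [316.46393361 100.74618014]]
u   271 275 279 283 287 291 295 299 303 307 311 315 319 323 327 331 335 339 343 347 351 355 359 363
0 161 159 159 157 107 141 160 159 158 159 162 158 160 159 160 158 159 160 159 45 160 160 160 161
4 158 160 161 159 108 143 158 160 158 160 160 159 160 159 159 157 160 160 159 25 161 160 162 160
8 160 160 159 160 112 145 161 162 159 159 160 159 160 160 159 161 158 160 162 23 161 160 161 161
12 160 160 159 159 112 133 161 159 160 162 161 159 158 161 159 160 163 157 160 25 159 161 162 162
16 160 160 159 160 113 134 159 160 159 160 162 159 160 159 160 162 161 160 160 24 160 163 161 162
20 160 157 161 160 113 135 160 159 160 158 159 159 159 160 159 162 160 162 162 25 163 
[... 199 characters left out ...]
 163 162
32 160 162 161 161 110 134 160 161 161 161 161 162 159 161 162 159 162 160 161 64 160 162 163 161
36 161 159 159 160 111 134 161 163 159 162 160 161 161 159 161 162 161 161 161 165 163 163 162 162
40 160 161 161 160 160 159 161 162 161 162 160 162 161 161 162 162 163 161 163 161 162 162 162 162
44 160 159 162 161 161 161 162 160 160 161 160 162 160 161 163 162 161 163 161 162 162 162 161 164
48 160 161 161 162 161 160 161 161 161 160 160 161 161 160 161 163 160 161 162 162 163 163 163 162
52 161 162 161 161 159 160 161 160 161 160 161 161 159 163 162 161 161 162 163 162 161 163 161 165
56 161 163 161 162 160 161 162 161 160 161 161 162 162 163 162 163 161 164 162 164 166 165 163 162
```

The moment dropped from 1.39 to 0.2 N m, so the cover looks free. I'll check the picture with a crop from both cameras; this is my last view.

```bash
python3 - <<'E'
from h import *
g=cv2.cvtColor(cv2.imread('pics/p_wrist.png'),cv2.COLOR_BGR2GRAY);W=cal('wrist')
n=np.array([np.cos(.26),np.sin(.26)]);t=np.array([-n[1],n[0]]);w=np.array([.6168,-.0083])
P=lambda x,y,z:np.r_[w+n*x/1000+t*y/1000,z/1000]
for nm,q in [('snapped edge top',(5,0,70)),('ajar edge top',(5,0,79)),('ajar low',(5,0,74)),('rim',(0,0,70))]:
  print(nm,proj(W,[P(q[0],y,q[2]) for y in (24,-24)]).round(1).tolist())
print('u',*range(240,400,8))
for v in range(60,125,3): print(v,*g[v,240:400:8])
E
```

```text
snapped edge top [[268.0, 82.7], [364.8, 82.8]]
ajar edge top [[264.8, 74.5], [367.9, 74.5]]
ajar low [[266.6, 79.2], [366.1, 79.2]]
rim [[268.0, 92.7], [364.8, 92.7]]
u 240 248 256 264 272 280 288 296 304 312 320 328 336 344 352 360 368 376 384 392
60 164 166 167 140 161 161 162 160 162 162 162 162 162 164 163 161 162 167 166 168
63 165 166 166 140 162 161 161 161 161 162 162 163 164 163 162 163 164 165 165 164
66 165 167 166 140 163 161 161 160 162 163 162 161 164 163 162 162 162 167 165 166
69 163 166 166 140 160 161 160 162 163 162 162 161 164 162 162 164 165 166 166 164
72 165 166 168 140 162 161 159 160 162 163 161 162 163 161 163 162 163 167 166 165
75 166 167 167 136 162 161 161 163 164 162 164 163 164 164 162 156 149 166 167 165
78 166 166 167 139 161 160 163 161 162 160 152 148 130 101 70 67 65 167 167 166
81 165 167 167 139 155 150 141 113 82 61 67 65 59 58 63 75 65 167 164 166
84 166 167 165 140 69 65 63 59 61 103 113 81 58 49 99 75 78 167 166 164
87 166 170 166 135 167 166 165 167 62 232 118 148 148 164 167 168 166 167 166 164
90 166 167 167 138 167 167 168 169 62 233 236 148 146 166 168 167 169 166 167 166
93 148 146 146 125 166 166 168 168 62 244 245 157 143 166 167 167 168 145 145 147
96 62 47 61 46 59 46 60 45 118 244 245 186 57 40 62 60 59 61 60 62
99 57 57 61 59 61 60 59 57 144 245 246 182 59 60 58 60 60 59 59 55
102 59 61 60 59 61 60 60 63 161 244 245 159 59 61 60 60 59 59 60 61
105 60 61 60 60 60 61 62 58 59 224 228 146 54 59 57 57 61 62 60 59
108 183 60 60 60 56 59 58 60 59 242 244 64 59 59 58 59 61 58 59 61
111 227 60 59 62 56 61 63 61 62 242 245 58 62 60 61 59 62 59 59 65
114 228 60 59 58 56 59 59 60 60 242 244 61 59 61 62 61 60 60 61 241
117 227 91 61 60 61 59 59 62 58 241 244 59 60 60 61 59 59 60 61 245
120 227 226 61 61 61 58 62 58 59 241 243 59 58 60 59 58 61 60 60 244
123 228 225 60 59 60 60 60 58 61 241 244 55 62 58 61 59 61 59 201 244
```

The wrist profile shows the cover's right side up about 7 mm (edge at v≈75) with the left still down (v≈82). I keep levering, with a slight bias to the left.

Emit:
step_arm --pt "0 -1.0 0 0 0 0" --pt "0.3 0 3 0 2 0" --pt "0.3 0 3 0 2 0" --pt "0.3 0 3 0 2 0" --pt "0 0 0 0 0 0" --pt "0 0 0 0 0 0" --pt "0 0 0 0 0 0" --pt "0 0 0 0 0 0"

```text
time_s: 26.0
eef_pos: [0.5401, -0.027, 0.0211]
ee_rot: [-3.0, -0.393, -0.604]
wrist_force: [-1.6, -0.9, -3.1]
finger_gap: 0.165
finger_force: 30.0
```

```bash
cat > lip.py <<'E'
from h import *
im=viewer.get_image('wrist');cv2.imwrite('pics/lip.png',im);g=cv2.cvtColor(im,cv2.COLOR_BGR2GRAY);W=cal('wrist')
n=np.array([np.cos(.26),np.sin(.26)]);t=np.array([-n[1],n[0]]);w=np.array([.6168,-.0083])
P=lambda x,y,z:np.r_[w+n*x/1000+t*y/1000,z/1000]
for nm,q in [('snapped edge top',(5,0,70)),('ajar top',(5,0,79)),('rim',(0,0,70))]:
  print(nm,proj(W,[P(q[0],y,q[2]) for y in (24,-24)]).round(1).tolist())
a=proj(W,[P(5,24,70),P(5,-24,70)]).astype(int)
v0=a[0][1]
print('u',*range(a[0][0]-20,a[1][0]+20,8))
for v in range(max(0,v0-24),v0+26,2): print(v,*g[v,a[0][0]-20:a[1][0]+20:8])
E
python3 ins.py 28 .070 20; python3 lip.py
```

```text
[ 0.5401 -0.027   0.0211] [-1.6089 -0.8895 -3.122 ] [-0.2193  0.6981  0.0368] 29.998670518398285 q [-0.2752  0.6215  2.1823  1.603   0.2036 -0.5333] goal [ 0.5416 -0.0283  0.0244]
shift first, mm [ 2.34  1.68 -2.6 ] turn deg [-0.3  -2.8  -0.01] shift in final frame [ 2.21  1.69 -2.7 ]
tip: depth,lat,z 24.490628960283914 1.6216485380137202 71.81457774126784
snapped edge top [[271.9, 81.5], [368.3, 81.5]]
ajar top [[268.9, 71.5], [371.5, 71.5]]
rim [[271.7, 91.0], [368.5, 91.0]]
u 251 259 267 275 283 291 299 307 315 323 331 339 347 355 363 371 379 387
57 163 163 153 159 159 161 157 160 160 159 159 158 159 159 159 160 163 162
59 162 165 153 159 159 159 160 159 159 159 159 160 159 160 161 160 164 164
61 163 164 154 160 159 158 160 160 160 157 159 161 160 159 161 161 165 163
63 164 163 153 159 158 160 159 158 161 159 157 162 158 158 159 158 164 164
65 163 164 149 159 160 161 161 161 160 162 161 160 159 158 159 160 164 163
67 162 164 150 158 159 159 161 160 160 159 159 159 158 161 159 158 164 161
69 163 164 150 162 161 161 160 159 160 159 159 160 161 161 159 156 165 162
71 164 164 147 159 
[... 469 characters left out ...]
149 148 122 236 118 232 55 76 114 153 154 164 165 163
87 165 164 145 164 166 164 164 236 227 231 57 72 163 164 163 164 162 162
89 164 163 144 163 163 165 166 238 227 232 57 72 167 166 165 163 163 163
91 150 151 139 165 163 164 165 246 228 244 57 66 165 165 165 167 150 149
93 92 115 94 86 85 84 83 246 240 244 56 51 86 85 86 87 114 70
95 61 65 53 64 44 63 47 245 240 243 76 51 48 61 61 63 62 64
97 64 63 64 62 63 62 62 246 240 243 167 59 53 63 60 60 61 63
99 64 65 64 60 63 62 61 246 239 244 167 64 64 63 61 59 64 63
101 64 64 63 63 63 62 62 246 239 242 166 67 62 61 61 61 64 63
103 65 66 61 63 62 63 63 245 236 240 84 61 62 63 62 60 63 64
105 65 63 63 62 62 63 62 230 218 223 63 58 64 63 63 62 64 62
```

Both sides are now up (left edge at v≈74, right at 71, with 71.5 predicted for ajar). I level the blade and withdraw.

Emit:
step_arm --pt "-0.2 0 -4.5 0 -3 0" --pt "-0.2 0 -4.5 0 -3 0" --pt "-0.2 1 -4.5 0 -3 0" --pt "-0.2 0.5 -4.5 0 -3 0" --pt "-0.2 0 -4.5 0 -3 0" --pt "-0.2 0 -4.5 0 -3 0" --pt "0 0 0 0 0 0" --pt "0 0 0 0 0 0"

```text
time_s: 27.05
eef_pos: [0.5336, -0.0266, 0.0415]
ee_rot: [-3.068, -0.409, -0.226]
wrist_force: [-2.1, -6.1, -0.9]
finger_gap: 0.164
finger_force: 30.2
```

```bash
python3 ins.py 28 .062 0; python3 lip.py | head -30
```

```text
[ 0.5336 -0.0266  0.0415] [-2.0994 -6.1095 -0.8633] [-1.12    0.5619 -0.6675] 30.164831578731537 q [-0.2177  0.5826  2.0293  0.2148  0.4144  0.8965] goal [ 0.5327 -0.0307  0.0553]
shift first, mm [  0.15   3.38 -14.04] turn deg [-1.11 -8.56  0.28] shift in final frame [ -1.92   3.65 -13.84]
tip: depth,lat,z 27.638046851315448 3.9084900611115216 65.20544204572649
snapped edge top [[275.7, 87.8], [372.9, 88.1]]
ajar top [[272.6, 83.0], [376.2, 83.2]]
rim [[275.8, 98.3], [372.5, 98.6]]
u 255 263 271 279 287 295 303 311 319 327 335 343 351 359 367 375 383 391
63 172 174 148 165 162 164 163 163 164 165 166 165 165 165 166 168 172 174
65 173 175 147 163 163 165 164 165 163 164 164 166 165 165 165 167 171 172
67 172 177 147 164 164 165 163 164 99 165 166 165 166 166 168 167 172 175
69 173 178 149 163 165 162 162 100 99 166 165 167 168 165 168 167 170 176
71 175 176 148 165 163 164 145 96 99 164 167 167 165 167 166 166 172 175
73 174 174 150 163 162 163 100 98 98 148 166 166 165 166 166 165 167 175
75 175 176 150 164 164 165 100 98 99 96 164 166 165 169 166 167 170 174
77 172 177 150 163 163
[... 489 characters left out ...]
 106 108 60 61 62 139 154 176 176 174
93 176 180 153 131 104 105 103 114 104 114 101 54 177 177 179 177 176 174
95 175 179 154 103 103 104 103 144 108 143 61 48 180 178 177 178 178 175
97 160 162 146 104 102 104 104 146 136 144 181 52 180 179 178 177 163 163
99 124 125 113 100 100 101 101 143 137 144 179 60 173 176 171 174 136 134
101 55 58 60 44 41 44 43 144 137 143 105 48 44 58 58 58 59 60
103 59 59 59 42 45 42 42 141 132 141 104 49 39 58 58 57 60 60
105 58 60 60 44 43 43 42 125 126 126 44 46 43 59 59 56 58 60
107 58 60 59 45 45 43 43 130 136 132 45 44 43 59 60 60 59 59
109 59 57 59 45 43 42 44 129 135 131 43 43 43 58 59 59 60 57
111 79 62 61 39 42 40 47 129 135 140 42 41 44 44 60 59 59 58
```

Emit:
step_arm --pt "0 1.7 0 -0.5 0 0" --pt "0 1.7 0 -0.6 0 0.3" --pt "-0.2 0 -4.5 0 -2.85 0" --pt "-0.2 0 -4.5 0 -2.85 0" --pt "-0.2 0 -4.2 0 -2.8 0" --pt "0 0 0 0 0 0" --pt "0 0 0 0 0 0" --pt "0 0 0 0 0 0"

```text
time_s: 28.1
eef_pos: [0.5328, -0.0299, 0.0543]
ee_rot: [-3.114, -0.406, -0.003]
wrist_force: [-1.0, -0.6, 0.0]
finger_gap: 0.164
finger_force: 30.0
```

```bash
python3 ins.py 28 .062 0
```

```text
[ 0.5328 -0.0299  0.0543] [-0.9912 -0.5756  0.0459] [-0.0407  0.1351 -0.0463] 29.998045563697815 q [-0.1809  0.5865  1.9337  0.0031  0.6197  1.1282] goal [ 0.5327 -0.0307  0.0553]
shift first, mm [-0.24  0.68 -0.96] turn deg [-0.05 -0.13 -0.04] shift in final frame [-0.25  0.69 -0.96]
tip: depth,lat,z 28.229480482556628 0.5922017487680863 61.30965105678365
```

Emit:
step_arm --pt "-8 0.3 -0.4 0 0 0" --pt "-12 0 0 0 0 0" --pt "-15 0 0 0 0 0" --pt "-15 0 0 0 0 0" --pt "0 -40 -5 0 0 0" --pt "0 -40 0 0 0 3.4" --pt "0 0 0 0 0 0" --pt "0 0 0 0 0 0"

```text
time_s: 29.1
eef_pos: [0.4639, 0.0339, 0.0599]
ee_rot: [-3.125, -0.315, -0.003]
wrist_force: [0.3, 0.1, -0.6]
finger_gap: 0.166
finger_force: 30.0
```

```bash
python3 -c "
from h import *
M=pose(.2,0);print(r.get_state()['eef_pos'],r.get_state()['wrist_force']);todo([.437,.083,.003],M)"; python3 snap.py wD; python3 - <<'E'
from h import *
g=cv2.cvtColor(cv2.imread('pics/wD.png'),cv2.COLOR_BGR2GRAY);W=cal('wrist')
s=r.get_state();M=R.from_rotvec(s['ee_rot']).as_matrix()
print('pred tip',proj(W,[s['eef_pos']+M@np.array([x,0,-.008]) for x in (.115,.085)]))
print(*g[20:70,317]);print(*g[60,290:345]);print(*g[100,290:345])
E
```

```text
[0.46390629 0.03389204 0.05988422] [ 0.29576125  0.12119004 -0.63945683]
shift first, mm [-16.66 -53.44  56.9 ] turn deg [-0.05 -0.1   0.06] shift in final frame [-16.61 -53.47  56.88]
29.1 [0.4639 0.0339 0.0599] [-3.1246 -0.3151 -0.0026] 0.16599362985526103 29.99777913093567 [ 0.2958  0.1212 -0.6395]
pred tip [[316.89490109  43.01753503]
 [316.85140922 106.2730466 ]]
243 243 243 243 243 244 212 168 167 167 168 167 166 166 167 164 168 161 161 164 165 162 164 147 140 138 139 138 139 140 141 139 138 140 140 140 138 140 138 139 138 138 140 138 138 140 138 137 139 138
159 158 157 159 160 162 162 163 161 162 161 164 161 160 162 140 138 145 147 145 145 146 141 140 138 135 135 138 141 145 144 145 146 143 143 145 123 137 144 156 161 160 160 162 161 160 161 159 160 159 159 162 158 159 159
125 124 124 126 125 127 126 126 126 126 125 127 124 153 164 148 144 144 147 145 142 140 140 140 138 136 134 140 141 144 145 146 146 144 145 145 141 140 130 155 164 164 163 163 165 165 163 162 162 164 164 164 163 163 165
```

The tip is still exactly where predicted (v=43), so the tool has not slipped in the grip. I lay it down.

Emit:
step_arm --pt "-8 -27 15 0 0 0" --pt "-8.6 -26.5 15 0 0 0" --pt "0 0 15 0 0 0" --pt "0 0 7 0 0 0" --pt "0 0 3.5 0 0 0" --pt "0 0 1 0 0 0" --pt "0 0 0 0 0 0" --pt "0 0 0 0 0 0"

```text
time_s: 30.15
eef_pos: [0.4373, 0.0834, 0.0036]
ee_rot: [-3.125, -0.314, -0.003]
wrist_force: [-0.4, 0.3, -0.4]
finger_gap: 0.163
finger_force: 30.0
```

Emit:
step_arm --hand 0.4 --pt "0 0 0.5 0 0 0" --pt "0 0 0 0 0 0" --pt "0 0 0 0 0 0" --pt "0 0 0 0 0 0" --pt "0 0 -30 0 0 0" --pt "0 0 -50 0 0 0" --pt "0 0 -50 0 0 0" --pt "0 0 -40 0 0 0"

```text
time_s: 31.15
eef_pos: [0.4368, 0.0833, 0.1748]
ee_rot: [-3.125, -0.314, -0.004]
wrist_force: [0.6, 0.5, -0.8]
finger_gap: 0.4
finger_force: 0.0
```

```bash
python3 snap.py wE; python3 - <<'E'
from h import *
np.set_printoptions(precision=3,suppress=True)
g=cv2.cvtColor(cv2.imread('pics/wE.png'),cv2.COLOR_BGR2GRAY);W=cal('wrist')
n,l,st,ce=cv2.connectedComponentsWithStats((g<45).astype(np.uint8))
for i in range(1,n):
    if 300<st[i,4]<3000: print(st[i],ce[i],onz(W,ce[i],.016))
h=np.array([.437,.083,.016]);u=np.array([np.cos(.2),np.sin(.2),0]);print(proj(W,[h+.035*u,h-.045*u]))
n_=np.array([np.cos(.26),np.sin(.26)]);t=np.array([-n_[1],n_[0]]);w=np.array([.6168,-.0083])
tg=np.r_[w+n_*(.005+.012),.10];M=pose(.26,0);s=r.get_state()
print('cover grip',tg);todo(tg,M);todo(np.r_[w-n_*.075,.19],M)
E
```

```text
31.15 [0.4368 0.0833 0.1748] [-3.1247 -0.3138 -0.0039] 0.3996385884023956 0.0 [ 0.5721  0.5424 -0.7613]
[311 157  13  67 858] [317.    190.346] [0.436 0.083 0.016]
[613 156  27  53 770] [629.882 187.916] [ 0.513 -0.278  0.016]
[[316.96  159.76 ]
 [316.88  225.968]]
cover grip [ 0.633 -0.004  0.1  ]
shift first, mm [172.91 124.4   80.12] turn deg [ 0.01 -0.46 -3.41] shift in final frame [165.83 134.52  78.72]
shift first, mm [ 81.8  129.88 -10.62] turn deg [ 0.01 -0.46 -3.41] shift in final frame [ 73.83 134.52 -11.28]
```

The tool lies flat, with the handle blob at 311–324 × 157–224 as predicted. Now to the cover.

```bash
cat > cov.py <<'E'
import sys
from h import *
n=np.array([np.cos(.26),np.sin(.26)]);t=np.array([-n[1],n[0]]);w=np.array([.6168,-.0083])
M=pose(.26,np.radians(float(sys.argv[4])));s=r.get_state();print(s['eef_pos'],s['wrist_force'],s['finger_gap']*95,s['finger_force'])
todo(np.r_[w+n*float(sys.argv[1])/1000+t*float(sys.argv[2])/1000,float(sys.argv[3])],M)
E
python3 cov.py 14 -.5 .12 -5.4
```

```text
[0.43838987 0.08343699 0.17872094] [1.22171603 0.72992242 4.72182678] 38.06809899800597 0.0
shift first, mm [170.1  125.08  60.1 ] turn deg [-0.15 -5.86 -3.41] shift in final frame [167.63 135.02  43.14]
```

Emit:
step_arm --hand 0.75 --pt "0 0 0 -0.15 -5.86 -3.41" --pt "42 33.8 0 0 0 0" --pt "42 33.8 0 0 0 0" --pt "42 33.8 0 0 0 0" --pt "41.6 33.6 0 0 0 0" --pt "0 0 30 0 0 0" --pt "0 0 13 0 0 0" --pt "0 0 0 0 0 0"

```text
time_s: 32.2
eef_pos: [0.6278, -0.0051, 0.1123]
ee_rot: [3.1, 0.405, -0.16]
wrist_force: [-0.1, 0.2, 0.8]
finger_gap: 0.749
finger_force: 0.0
```

```bash
python3 cov.py 14 -.5 .0725 -5.4; python3 snap.py wF; python3 - <<'E'
from h import *
n=np.array([np.cos(.26),np.sin(.26)]);t=np.array([-n[1],n[0]]);w=np.array([.6168,-.0083]);W=cal('wrist')
print(proj(W,[np.r_[w+n*x+t*y,z] for x,y,z in [(.005,.025,.079),(.005,-.025,.079),(.05,.025,.075),(.05,-.025,.075)]]))
g=cv2.cvtColor(cv2.imread('pics/wF.png'),cv2.COLOR_BGR2GRAY)
for v in (100,150,190): print(v,[ (u,int(g[v,u])) for u in range(220,420) if abs(int(g[v,u+1])-int(g[v,u-1]))>25])
E
```

```text
[ 0.62775999 -0.00512099  0.11228229] [-0.05744072  0.23197879  0.79776608] 71.13209668779263 0.0
shift first, mm [ 6.66  0.84 39.3 ] turn deg [-0.12  0.49  0.01] shift in final frame [ 6.32  0.75 39.36]
32.2 [ 0.6278 -0.0051  0.1123] [ 3.0999  0.4054 -0.1599] 0.7487589125030802 0.0 [-0.0574  0.232   0.7978]
[[283.55035737 232.04011242]
 [350.25238091 232.13541323]
 [281.48154766 172.69242073]
 [352.44817653 172.77669963]]
100 [(228, 216), (229, 161), (249, 141), (250, 110), (278, 80), (281, 84), (355, 104), (356, 78), (359, 79), (386, 101), (387, 155)]
150 [(220, 128), (254, 108), (255, 81), (280, 84), (281, 61), (283, 77), (296, 78), (297, 52), (299, 45), (300, 83), (337, 100), (338, 61), (340, 47), (341, 88), (354, 95), (355, 64), (357, 88), (382, 118), (383, 153)]
190 [(257, 131), (258, 91), (285, 61), (298, 61), (299, 32), (300, 23), (301, 64), (337, 73), (338, 40), (340, 62), (377, 69), (378, 106), (379, 235)]
```

Emit:
step_arm --pt "6.4 1.5 0 0 0.5 0" --pt "0 0 15 0 0 0" --pt "0 0 14 0 0 0" --pt "0 0 7 0 0 0" --pt "0 0 3 0 0 0" --pt "0 0 0 0 0 0" --pt "0 0 0 0 0 0" --pt "0 0 0 0 0 0"

```text
time_s: 33.25
eef_pos: [0.6317, -0.0061, 0.0738]
ee_rot: [3.101, 0.405, -0.142]
wrist_force: [0.0, -0.2, -0.2]
finger_gap: 0.748
finger_force: 0.0
```

```bash
python3 cov.py 14 -1.2 .0725 -5.4
```

```text
[ 0.63174457 -0.00610729  0.07380762] [ 0.00549827 -0.16746417 -0.24299393] 71.08723394396155 0.0
shift first, mm [-0.88 -0.52  1.39] turn deg [-0.07 -0.15 -0.01] shift in final frame [-0.88 -0.52  1.4 ]
```

Emit:
step_arm --hand 0.0 --pt "-0.8 -0.3 1.2 0 0 0" --pt "0 0 0 0 0 0" --pt "0 0 0 0 0 0" --pt "0 0 0 0 0 0" --pt "0 0 0 0 0 0" --pt "0 0 0 0 0 0" --pt "0 0 0 0 0 0" --pt "0 0 0 0 0 0"

```text
time_s: 34.25
eef_pos: [0.6307, -0.0061, 0.0724]
ee_rot: [3.101, 0.405, -0.143]
wrist_force: [0.8, -1.2, 0.4]
finger_gap: 0.52
finger_force: 30.0
```

```bash
python3 cov.py 14 -1.2 .0725 -5.4
```

```text
[ 0.63066067 -0.00609379  0.07235566] [ 0.76188957 -1.20116224  0.42428958] 49.39321364425141 29.972757697105408
shift first, mm [ 0.02 -0.23 -0.15] turn deg [-0.08 -0.12 -0.01] shift in final frame [ 0.02 -0.23 -0.15]
```

Emit:
step_arm --pt "-0.4 0 -4 0 0 0" --pt "-0.8 0 -8 0 0 0" --pt "-1.2 0 -12 0 0 0" --pt "-1.5 0 -15 0 0 0" --pt "-1.5 0 -15 0 0 0" --pt "-1.5 0 -15 0 0 0" --pt "0 0 0 0 2.7 0" --pt "0 0 0 0 2.7 0"

```text
time_s: 35.25
eef_pos: [0.6303, -0.0062, 0.1426]
ee_rot: [-3.113, -0.407, -0.006]
wrist_force: [-0.2, -0.4, 0.1]
finger_gap: 0.52
finger_force: 30.0
```

```bash
python3 snap.py wG; python3 cov.py -37 -110 .14 0;python3 - <<'E'
from h import *
C=cal('scene');im=viewer.get_image('scene');cv2.imwrite('pics/s5.png',im)
s=r.get_state();print(proj(C,[s['eef_pos']]))
x,y=proj(C,[s['eef_pos']])[0].astype(int)
w=cv2.imread('pics/wG.png')
cv2.imwrite('pics/c7.png',np.hstack([cv2.resize(im[y-70:y+70,x-70:x+70],(400,400),interpolation=2),cv2.resize(w[0:260,190:450],(400,400))]))
E
```

```text
35.25 [ 0.6303 -0.0062  0.1426] [-3.1134 -0.4067 -0.0063] 0.5198680566135252 29.978945553302765 [-0.1545 -0.3615  0.0631]
[ 0.62977174 -0.00632027  0.14256659] [ 0.21976619  0.08858381 -0.06915953] 49.52889326802132 29.978947341442108
shift first, mm [-50.02 108.6    2.14] turn deg [-0.08 -0.33 -0.02] shift in final frame [-50.04 108.58   2.57]
[[321.00579563 161.79240495]]
```

View pics/c7.png

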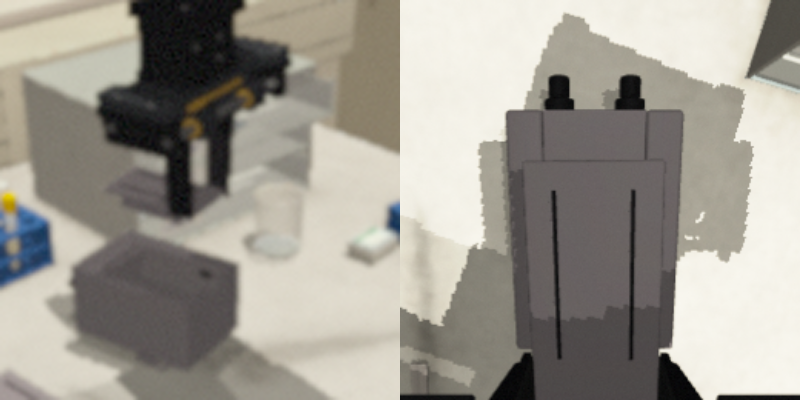

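The last view shows the cover hanging level in the gripper and the box open beneath it. I move to the free spot on the box's right and lower it there.

Emit:
step_arm --pt "-16.7 36.2 0 0 -0.33 0" --pt "-16.7 36.2 0 0 0 0" --pt "-16.6 36.2 0 0 0 0" --pt "0 0 35 0 0 0" --pt "0 0 35 0 0 0" --pt "0 0 25 0 0 0" --pt "0 0 0 0 0 0" --pt "0 0 0 0 0 0"

```text
time_s: 36.35
eef_pos: [0.61, -0.1241, 0.0477]
ee_rot: [-3.115, -0.407, 0.005]
wrist_force: [0.3, 0.0, 0.0]
finger_gap: 0.517
finger_force: 30.0
```

```bash
python3 cov.py -37 -110 .012 0
```

```text
[ 0.6099926  -0.1241402   0.04771631] [0.2611621  0.00580014 0.01752577] 49.161751714099736 29.97898131608963
shift first, mm [-0.53 -0.17 35.72] turn deg [-0.05  0.17 -0.01] shift in final frame [-0.64 -0.2  35.72]
```

Emit:
step_arm --pt "0 0 15 0 0 0" --pt "0 0 10 0 0 0" --pt "0 0 5 0 0 0" --pt "0 0 2 0 0 0" --pt "0 0 1.5 0 0 0" --pt "0 0 1.0 0 0 0" --pt "0 0 0 0 0 0" --pt "0 0 0 0 0 0"

```text
time_s: 37.35
eef_pos: [0.6092, -0.124, 0.0123]
ee_rot: [-3.114, -0.407, 0.006]
wrist_force: [-0.2, 0.1, -1.8]
finger_gap: 0.521
finger_force: 30.0
```

```bash
python3 cov.py -37 -110 .012 0
```

```text
[ 0.60923196 -0.12398046  0.01225354] [-0.2309039   0.10012172 -1.80086366] 49.4715483670608 29.97883826494217
shift first, mm [0.05 0.15 0.25] turn deg [-0.08  0.2  -0.02] shift in final frame [0.05 0.15 0.25]
```

Emit:
step_arm --pt "0 0 0.6 0 0 0" --pt "0 0 0.5 0 0 0" --pt "0 0 0 0 0 0" --pt "0 0 0 0 0 0" --pt "0 0 0 0 0 0" --pt "0 0 0 0 0 0" --pt "0 0 0 0 0 0" --pt "0 0 0 0 0 0"

```text
time_s: 38.35
eef_pos: [0.6093, -0.1241, 0.0119]
ee_rot: [-3.114, -0.407, 0.005]
wrist_force: [-3.1, -0.3, 8.7]
finger_gap: 0.517
finger_force: 30.0
```

Emit:
step_arm --hand 0.65 --pt "0 0 0 0 0 0" --pt "0 0 0 0 0 0" --pt "0 0 0 0 0 0" --pt "0 0 0 0 0 0" --pt "0 0 -20 0 0 0" --pt "0 0 -50 0 0 0" --pt "0 0 -60 0 0 0" --pt "-20 0 -50 0 0 0"

```text
time_s: 39.35
eef_pos: [0.591, -0.1291, 0.1932]
ee_rot: [-3.115, -0.408, 0.004]
wrist_force: [1.2, -0.0, 0.2]
finger_gap: 0.651
finger_force: 0.0
```

```bash
python3 snap.py wH; python3 - <<'E'
from h import *
n=np.array([np.cos(.26),np.sin(.26)]);t=np.array([-n[1],n[0]]);W=cal('wrist')
c=np.array([.6092,-.124])+n*.038
print('pred plate top',proj(W,[np.r_[c+n*x+t*y,.017] for x in (-.048,.048) for y in (.025,-.025)]).round(1).tolist())
im=cv2.imread('pics/wH.png');hsv=cv2.cvtColor(im,cv2.COLOR_BGR2HSV);g=hsv[...,2]
p=proj(W,[np.r_[c+n*.0,.017]])[0].astype(int);print('centre px',p,im[p[1],p[0]])
m=((np.abs(im.astype(int)-im[p[1],p[0]+0].astype(int)).max(2)<18)).astype(np.uint8)
k,l,st,ce=cv2.connectedComponentsWithStats(m);i=l[p[1],p[0]];print(st[i],ce[i])
cn=max(cv2.findContours((l==i).astype(np.uint8),0,2)[0],key=cv2.contourArea);b=cv2.minAreaRect(cn);print(b)
for q in cv2.boxPoints(b): print(onz(W,q,.017)[:3])
# bystanders & tool: compare top images before/after
a=cv2.imread('pics/top0.png');z=viewer.get_image('top');cv2.imwrite('pics/top9.png',z)
d=(cv2.absdiff(a,z).max(2)>45).astype(np.uint8);k,l,st,ce=cv2.connectedComponentsWithStats(cv2.morphologyEx(d,cv2.MORPH_CLOSE,np.ones((3,3))))
print([ (st[i].tolist()) for i in range(1,k) if st[i,4]>25])
E
```

```text
39.35 [ 0.591  -0.1291  0.1932] [-3.1147 -0.4078  0.0038] 0.6514989110219891 0.0 [ 1.2349 -0.0443  0.1724]
pred plate top [[294.9, 176.5], [335.8, 176.5], [293.2, 93.0], [337.4, 93.1]]
centre px [315 136] [ 99  98 104]
[ 294   92   45   86 2839] [316.54068334 126.28989081]
((316.0, 134.5), (85.0, 44.0), 90.0)
[ 0.68716462 -0.07835533  0.017     ]
[ 0.69999559 -0.12640063  0.017     ]
[ 0.60607725 -0.15345563  0.017     ]
[ 0.59225905 -0.10153084  0.017     ]
[[233, 124, 316, 276, 42259], [325, 161, 23, 29, 409], [237, 197, 11, 26, 237], [572, 272, 68, 78, 2566], [507, 354, 89, 35, 323], [315, 378, 42, 22, 478], [374, 389, 7, 7, 26]]
```

```bash
python3 -c "
from bench import r
print(r.hand_in())"
```

```text
the job is handed in; nothing more can be done
None
```

The job is handed in at about 39 s: the cover is pried free and lying flat, right side up, to the right of the open box. The opener lies flat on the desk, and I saw no sign that anything else was disturbed, though I did not check each bystander separately.

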